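# Clamp a backing plate from the dispenser in the bonding press

### The job

Draw the lowest backing plate out of the mouth of the plate dispenser, leaving the others inside, and lay it flat on the worktop, so that you can let go and take it anew by its two ends. Set it down flat and centred on the bed of the bonding press, between the rails, then press the lever down until the pawl catches and holds it, so that the foot clamps the plate. Do not disturb the other things on the worktop.

Things in the scene. Friction and masses are not known exactly. Their poses are not given: they have to be found in the camera images.
- dispenser: Fixed aluminium dispenser, 77 long, 49 wide, 39 high, foot 76 wide. Origin on the worktop under the middle of its shaft, z up; mouth towards own -x. Three equal plates lie stacked on its floor, 12 mm above the worktop. The gate bar (20 wide, face at x = -35.5 mm) starts 22.5 mm up: only the lowest plate passes, along -x. Side walls end at x = -31 mm, so that plate's long edges are bare in front.
- plate_1: Lowest plate of the stack, the one to use: flat steel plate 60 (own x) x 36 (own y) x 8 mm, about 60 g. Origin: centre of its underside, z up. At the start it stands 22 mm out of the mouth (centre at x = -27 mm of the dispenser), underside 12 mm above the worktop, over open worktop; the upper plates rest on it and sink by 8 mm when it is gone.
- plate_2: Second plate from below, same size, stays in the dispenser. Origin: centre of its underside.
- plate_3: Top plate of the stack, same size, stays in the dispenser. Origin: centre of its underside. (The worktop between dispenser and press is bare: round x = 0.425, y = -0.285 m there is always room to lay a plate down.)
- press: Fixed grey bonding press. Origin on the worktop under the middle of its bed, z up; rails along y on both sides of the bed. A shaft along y lies behind the bed (x = 42 mm, 12 mm high); it carries the clamp finger (y = 0) and the lever (y = -92 mm, pointing to -x). Lever up: the finger stands clear behind the rear rail, 55 mm high. The base is 6 mm high and ends at y = 30 mm.
- bed (a point): Middle of the top of the bed, a steel block 39 (x) x 44 (y), 16 mm above the worktop; axes as the press. The plate belongs here with its length along y, overhanging 8 mm at each end, where there is room for fingers. Dark rails 50 mm long, inner faces at x = +-20 mm, flared at the top, rise to 14 mm above the bed, higher than the plate: no room for fingers there.
- lever (a joint): Lever of the press: 0 = up (held by its spring, 43 degrees off level), grows as it is pressed down; level at 0.75, stop at 0.80. Its nose meets the pawl at 0.65; pushed to 0.77 or more it is caught, and the pawl holds it at 0.75. Not caught, it springs back up. Pressing on the thumb pad takes 3 to 5 N at first and some 8 to 12 N from 0.65 on.
- thumb_pad (a point): Middle of the top of the lever's ribbed metal thumb pad (40 long, 30 wide), 86 mm in front of the shaft; own x axis along the lever towards the shaft. 84 mm above the worktop with the lever up; 30 mm when latched, then at x = -44, y = -92 mm of the press; 26 mm at the stop. It moves on an arc about the shaft, 35 mm to the press's -x on the way down.
- pawl_tip (a point): Inner edge of the hook of the sprung steel pawl that catches the lever's nose; the pawl stands at x = -82, y = -92 mm of the press, 18 wide, 42 mm high; the hook ends 8 mm beyond the end of the latched pad. The nose pushes it aside and it snaps back by itself.
- foot: Rubber foot, 10 mm diameter, sprung (up to 6 mm) in the tip of the clamp finger; with the lever latched it presses on a seated plate with 2 to 5 N, at x = 12 mm, y = 0 of the press. Origin: centre of its lower face.
- marker: Bystander, leave alone: felt marker with a red cap, 13 x 136 x 14, lying. Sizes in mm. Origin: centre of its underside.
- tweezers: Bystander, leave alone: steel tweezers 12 x 120 x 9, lying. Sizes in mm. Origin: centre of its underside.
- mount_low: Bystander, leave alone: black resin specimen mount, 30 diameter, 16 high. Sizes in mm. Origin: centre of its underside.
- mount_high: Bystander, leave alone: black resin specimen mount, 30 diameter, 19 high. Sizes in mm. Origin: centre of its underside.
- lens_case: Bystander, leave alone: screw-cap lens case, 39 diameter, 60 high, standing. Sizes in mm. Origin: centre of its underside.
- usb_stick: Bystander, leave alone: memory stick 64 x 18 x 8, lying. Sizes in mm. Origin: centre of its underside.
- petri_dish: Bystander, leave alone: glass dish, 64 diameter, 14 high. Sizes in mm. Origin: centre of its underside.
- beaker: Bystander, leave alone: small glass beaker, 55 diameter, 71 high. Sizes in mm. Origin: centre of its underside.

How it is judged:
By the outcome, as a careful person would: the job done as asked, in the order asked, and still so for the second after the job is handed in, with the robot touching nothing.
It also fails if it takes over 54 s, if anything falls off the work surface, if the arm or the gripper's body presses on something with over 40 N, if the wrist force passes 120 N, or if a joint passes its speed limit or range.

### The arm

A 7-joint arm with a two-finger parallel gripper is mounted at the origin on a cart in front of the work surface, level with it; the furniture and walls round the work are solid. World frame = base frame: x ahead of the robot, y to its left, z up, the work surface at z = 0. Lengths are in m, angles in rad, forces in N, time in s.
With the tool pointing down it reaches from about 0.4 to 0.9 m from the base axis. Payload 5.5 kg.
Tool frame: the origin (TCP) lies at the very end of the fingers, on their centre line; the grasp point (between the pads) lies bot.grasp_offset behind it (bot.grasp_offset is the distance from the TCP to the grasp point, in m); x points along the fingers, y is the direction in which the jaws open and shut, and the axes are right-handed (so a half turn about x gives the same grasp; the last joint's range is limited). The gripper opens to 92 mm and grips with 3 to 60 N. Pads are 19 mm wide; open, the fingers measure 130 mm over their backs; the gripper's body (75 mm by 190 mm) begins 47 mm behind the grasp point.
Start: joints at [1.413, 0.501, -0.427, 1.55, 0.221, 1.138, -0.21], TCP at [0.266, -0.593, 0.227] pointing down, gripper open.
Joint ranges: [-2.88, 2.88], [-0.31, 2.03], [-1.54, 1.56], [0.2, 2.42], [-1.41, 4.55], [0.19, 2.02], [-2.57, 2.57]. Speed limits (rad/s): [2.57, 2.57, 3.14, 3.14, 3.14, 3.14, 3.14].

### API

Orientations are given as a unit quaternion [w, x, y, z].
In Python, from cell import sensors, viewer, ticket, bot gives the robot as it stands.
- The arm moves only by the tool send_rows, never from a script. Its argument "series" is text: rows parted by semicolons, each of 4 numbers parted by spaces: the shift along the tool's x, y, z in m, then the turn about the tool's x in rad. In form: tx ty tz turn; .... A call has 1 to 5 rows; each row shifts and turns the pose as measured when the row begins, along the tool's axes as they then stand; what a row does not reach is not made up. A row lasts 1/12 s, in which the tool goes at most 41.7 mm and 7.16 degrees, less where a joint would pass 70% of its speed; a pose out of reach is approached as far as the arm can. A call is refused whole if a number of a shift passes 0.0417 or a number of a turn 0.125, either way. A call with a gripper value outside its range is refused whole. "fingers" is the closure in counts, from 0 (fully open) to 255 (shut), set as the call begins (left out, the last holds). The fingers move at their own pace and stop on an object; "grip_force" is the grip in N (left out, the last holds). Time passes only in rows, so rows that do not move let the fingers close. It gives the time, the measured TCP pose, the force and the opening at its end, in the units of the state.
- sensors.read_state(): the state, without advancing time (a new reading comes with each control period).
- viewer.grab_frame(name): name is "scene" or "top" or "wrist"; returns a dict with "frame" (400x640x3 uint8, blue, green, red), "range_z" (400x640 float32, m along the optical axis (not along the pixel's ray), 0 where there is no reading), "vertical_fov" (degrees; the focal length in pixels is half the picture's height over the tangent of half this angle, whatever the lens; pixels are square), "cx", "cy" (the principal point, pixels), "k1" (the pictures are not rectified: a ray, as slopes to the right and down, at radius r is drawn at 1 + k1 r^2 times it, then the intrinsics apply), "world_from_camera" (4x4, takes a point from camera to world coordinates); the wrist camera has in their place "mount" (4x4, takes a point from camera to tool coordinates, whose origin is the TCP and whose axes are the tool frame's). Camera axes: x right, y down, z forward; pixel columns grow to the right and rows downward; lengths in m; the calibration is good to about 2 mm. A picture is of the moment at which its call begins: read the wrist's pose just before it.
- ticket.sign_off(): hands the job in, once; it reports no verdict.
The state is a dict: "time_s": time; "joints": joint angles; "dq": joint speeds; "joint_torque": joint torques, N m; "tcp_pos": TCP position; "eef_rot": TCP orientation; "wrist_force": force on the tool from outside, world axes, zero at the start; "wrist_torque": the same for the moment, N m; "width": finger opening in m.
Only numpy, scipy, OpenCV 4.12 (cv2) and the standard library are available. Lean on these libraries where they do the work, as an engineer would, in place of code of your own. Each camera call takes 0.05 s, during which the arm holds its last target.

## Working session

There is one attempt and no reset: what is moved stays moved. The work goes in short steps, Python scripts to look and compute and a tool call to move; the robot and the scene stay as the last step left them, time stands still between calls to the robot, and variables do not carry over. Pictures are saved under pics/ and viewed, and the job is handed in when it is done.

Besides the shell and the picture viewer there is one more tool, called after "Emit:" as name(argument=value, ...), one argument or row to a line, values as JSON. send_rows: Moves the arm, as the interface text tells. Its arguments: {"type":"object","properties":{"series":{"type":"string"},"fingers":{"type":"number"},"grip_force":{"type":"number"}},"required":["series"]}

```bash
mkdir -p pics; ls
python3 - <<'E'
from cell import sensors, viewer, ticket, bot
import cv2,numpy as np
s=sensors.read_state();print(s);print(bot.grasp_offset,[a for a in dir(bot) if a[0]!='_'])
for n in("scene","top","wrist"):
    f=viewer.grab_frame(n);cv2.imwrite(f"pics/{n}0.png",f["frame"]);np.save(f"pics/{n}0.npy",f["range_z"])
    print(n,{k:v for k,v in f.items() if k not in("frame","range_z")})
E
```

```text
pics
{'time_s': 0.0, 'joints': array([ 1.41323079,  0.50184305, -0.42676484,  1.55143256,  0.22080419,
        1.13830743, -0.21033227]), 'dq': array([-0.00067447, -0.000281  , -0.00068645,  0.00025189,  0.00140507,
        0.00090429, -0.00024106]), 'joint_torque': array([-6.67726090e-04, -5.66592371e+01, -5.81580386e+00, -2.79110420e+01,
       -6.84460904e-02,  3.08552035e-02,  1.68603306e-04]), 'tcp_pos': array([ 0.2651572 , -0.59269609,  0.22568629]), 'eef_rot': array([-0.14699447, -0.69138981, -0.14834006,  0.69164152]), 'wrist_force': array([ 0.46046823,  1.00687951, -0.50616204]), 'wrist_torque': array([-0.01662879,  0.08084099,  0.01916275]), 'width': 0.09184798746644386}
0.0188 ['PlanningError', 'grasp_offset']
scene {'vertical_fov': 52.73916362177718, 'cx': 318.30769007651173, 'cy': 197.17572868258156, 'k1': -0.030057740314388615, 'world_from_camera': array([[ 0.90497376, -0.24038496,  0.35105208,  0.0250426 ],
       [-0.42519237, -0.54063256,  0.72589798, -1.08900705],
       [ 0.01529523, -0.80618329, -0.59146813,  0.89983891],
       [ 0.        ,  0.        ,  0.     
[... 275 characters left out ...]
38989587e-02,  1.25835332e-03,
        -6.64195824e-02],
       [ 1.42267504e-03, -1.11834403e-01, -9.93725839e-01,
         1.51684431e+00],
       [ 0.00000000e+00,  0.00000000e+00,  0.00000000e+00,
         1.00000000e+00]])}
wrist {'vertical_fov': 70.32658532863293, 'cx': 318.3466762145412, 'cy': 194.84025534404276, 'k1': -0.04503013149936108, 'mount': array([[ 8.36217972e-05, -2.60964400e-01,  9.65348421e-01,
        -1.58085383e-01],
       [ 9.99999512e-01, -9.28028930e-04, -3.37499148e-04,
        -2.51359003e-04],
       [ 9.83946525e-04,  9.65347979e-01,  2.60964195e-01,
        -6.99449551e-02],
       [ 0.00000000e+00,  0.00000000e+00,  0.00000000e+00,
         1.00000000e+00]])}
```

View pics/scene0.png

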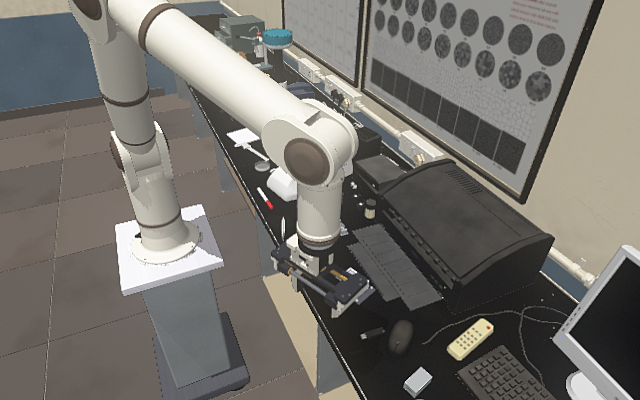

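View pics/top0.png

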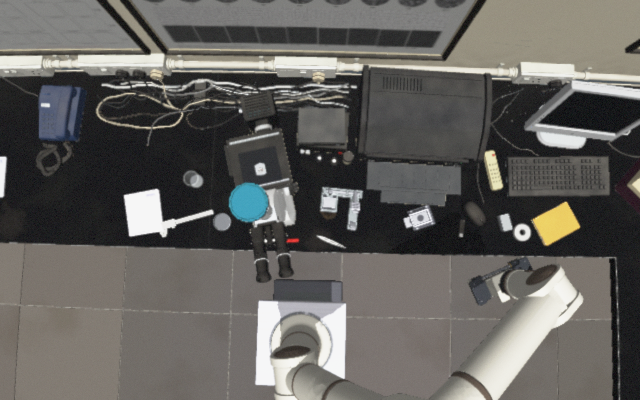

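View pics/wrist0.png

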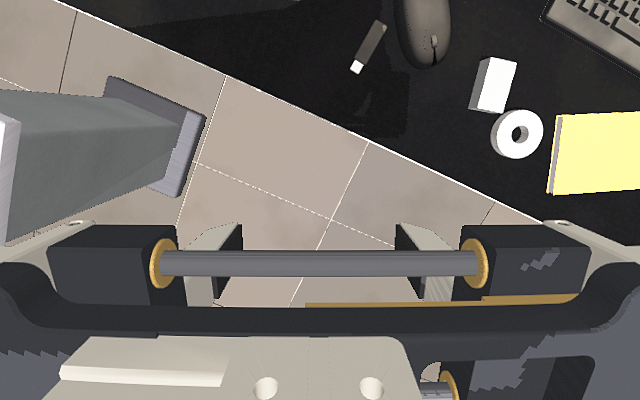

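```bash
cat > h.py <<'E'
import cv2,numpy as np
from cell import sensors,viewer
from scipy.spatial.transform import Rotation as R
def pose():
    s=sensors.read_state();q=s["eef_rot"];T=np.eye(4);T[:3,:3]=R.from_quat([q[1],q[2],q[3],q[0]]).as_matrix();T[:3,3]=s["tcp_pos"];return T
class V:
    def __init__(s,n,save=None):
        T=pose();f=viewer.grab_frame(n);s.im=f["frame"];s.z=f["range_z"];s.f=200/np.tan(np.radians(f["vertical_fov"])/2)
        s.cx,s.cy,s.k=f["cx"],f["cy"],f["k1"];s.W=T@f["mount"] if n=="wrist" else f["world_from_camera"]
        if save: cv2.imwrite("pics/"+save,s.im)
        s.K=np.array([[s.f,0,s.cx],[0,s.f,s.cy],[0,0,1]]);s.D=np.array([s.k,0,0,0,0.])
    def slopes(s,uv): return cv2.undistortPoints(np.array(uv,float).reshape(-1,1,2),s.K,s.D).reshape(-1,2)
    def plane(s,uv,h):
        p=s.slopes(uv);d=np.c_[p,np.ones(len(p))]@s.W[:3,:3].T;o=s.W[:3,3];return o+d*((h-o[2])/d[:,2])[:,None]
    def proj(s,P):
        P=np.atleast_2d(P);C=(P-s.W[:3,3])@s.W[:3,:3];return cv2.projectPoints(C,np.zeros(3),np.zeros(3),s.K,s.D)[0].reshape(-1,2)
    def cloud(s):
        v,u=np.mgrid[0:400,0:640];p=s.slopes(np.c_[u.ravel(),v.ravel()]);z=s.z.ravel()
        return (np.c_[p*z[:,None],z]@s.W[:3,:3].T+s.W[:3,3]).reshape(400,640,3)
    def crop(s,name,x0,y0,x1,y1,k): cv2.imwrite("pics/"+name,cv2.resize(s.im[y0:y1,x0:x1],None,fx=k,fy=k,interpolation=cv2.INTER_CUBIC))
E
python3 - <<'E'
from h import *
v=V("top");v.crop("topc.png",310,175,450,255,5.7)
print(v.f,v.plane([[418,217],[342,205],[461,228],[330,240]],0))
c=v.cloud()
for uv in[(418,217),(342,205),(355,215),(328,195),(461,228)]: print(uv,c[uv[1],uv[0]])
print(pose())
E
```

```text
409.5581858381442 [[ 0.46853011 -0.4263597   0.        ]
 [ 0.50666176 -0.1425146   0.        ]
 [ 0.4310936  -0.58785043  0.        ]
 [ 0.37601665 -0.10068141  0.        ]]
(418, 217) [ 0.46574705 -0.41700805  0.03940935]
(342, 205) [ 0.50690222 -0.14264057 -0.00251112]
(355, 215) [ 0.46995889 -0.19079372  0.00809907]
(328, 195) [ 0.5422078  -0.08952878  0.00549402]
(461, 228) [ 0.43056645 -0.58390575  0.01147507]
[[-4.55312549e-04  4.08445923e-01 -9.12782406e-01  2.65293110e-01]
 [ 1.15030550e-03 -9.12781683e-01 -4.08446173e-01 -5.92924973e-01]
 [-9.99999235e-01 -1.23594929e-03 -5.42366392e-05  2.26053887e-01]
 [ 0.00000000e+00  0.00000000e+00  0.00000000e+00  1.00000000e+00]]
```

View pics/topc.png

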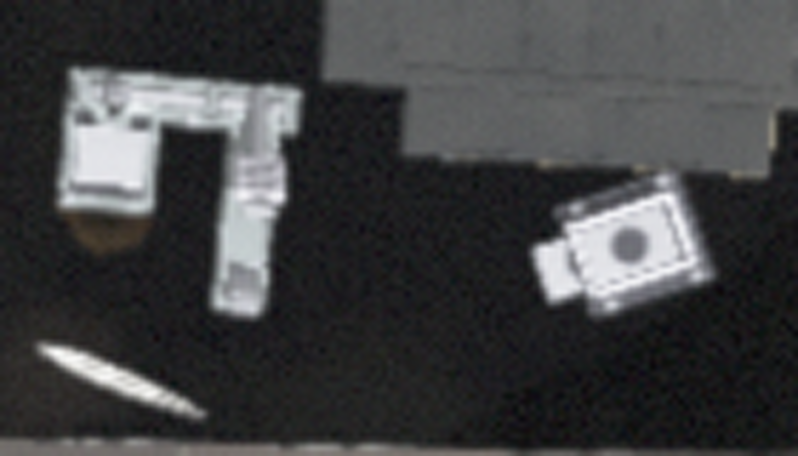

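Emit:
send_rows(
  series="0 -0.028 -0.036 0;0 -0.028 -0.036 0;0 -0.028 -0.036 0;0 -0.028 -0.036 0;0 -0.028 -0.036 0",
  fingers=0,
)

```text
time_s: 0.62
tcp_pos: [0.3592, -0.4113, 0.2227]
eef_rot: [-0.14, -0.691, -0.14, 0.695]
wrist_force: [0.3, -0.2, -0.2]
width: 0.0918
```

Emit:
send_rows(
  series="0 -0.028 -0.036 0;0 -0.028 -0.036 0;0 0 0 0",
)

```text
time_s: 0.87
tcp_pos: [0.4041, -0.3291, 0.2229]
eef_rot: [-0.143, -0.692, -0.144, 0.693]
wrist_force: [0.2, 1.3, 0.7]
width: 0.0916
```

Run:
```python
from h import *
v=V("wrist","w1.png");np.save("pics/w1z.npy",v.z);print(pose())
v=V("scene");v.crop("s1.png",150,150,400,350,3)
```

```text
[[-3.75416572e-03  3.95961572e-01 -9.18259407e-01  4.02205873e-01]
 [-1.11814458e-03 -9.18266967e-01 -3.95960261e-01 -3.32674068e-01]
 [-9.99992328e-01 -4.59753660e-04  3.89006865e-03  2.22803620e-01]
 [ 0.00000000e+00  0.00000000e+00  0.00000000e+00  1.00000000e+00]]
```

View pics/w1.png

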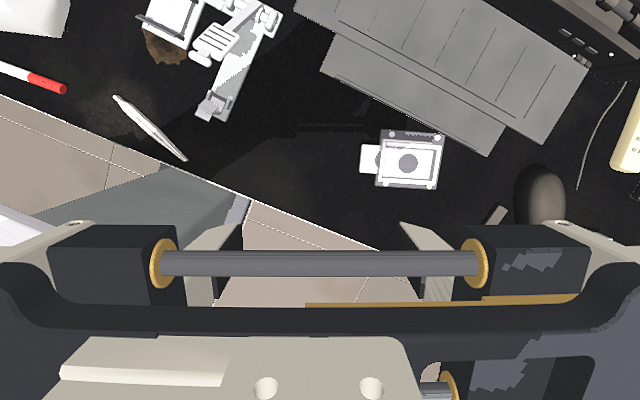

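View pics/s1.png

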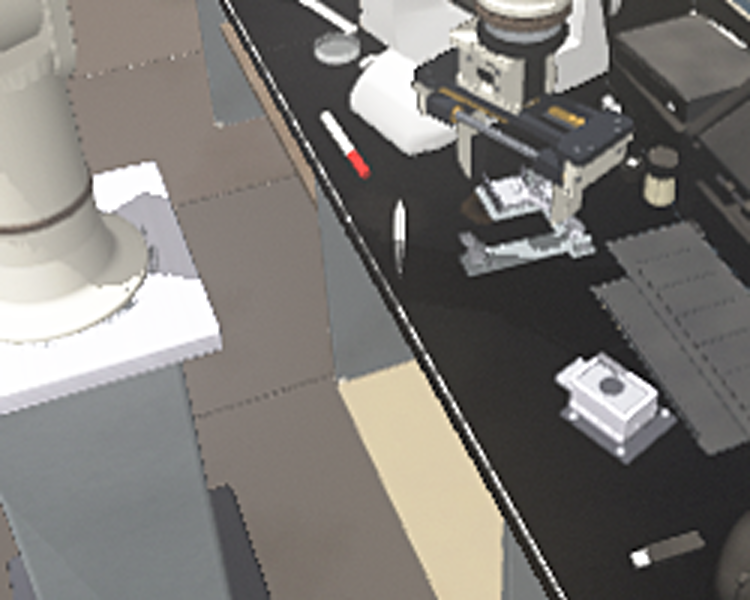

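Run:
```python
from h import *
v=V("wrist");v.crop("w1d.png",345,115,455,197,7)
c=v.cloud();np.save("pics/c1.npy",c)
np.set_printoptions(precision=1,suppress=True,linewidth=250)
for r in (145,150,160,165,170): print(r,c[r,352:390:2,2]*1000)
```

```text
145 [ 0.2 -0.5  0.9 19.8 18.8 18.6 18.6 18.8 19.8 19.7 20.5 19.  19.8 40.1 38.6 35.6 36.3 36.5 36. ]
150 [-1.  -1.2 -0.1 18.6 19.2 19.6 18.9 20.8 19.4 20.  20.  20.  32.3 39.2 39.7 36.3 35.8 35.6 36.2]
160 [ 0.5  0.5 18.2 19.4 19.7 19.9 20.5 20.  19.9 21.2 20.7 27.5 38.  37.7 35.1 35.3 35.4 36.3 35.5]
165 [-2.  -1.3 18.8 18.8 20.1 20.3 19.2 20.3 18.1 20.4 20.4 18.7 39.5 38.6 35.6 36.1 36.1 34.4 37.3]
170 [-0.   1.  -0.3 -0.   1.2 -0.1  0.8  0.6 -0.7  1.   3.3 34.5 38.3 28.7 28.3 27.5 25.3 25.3 33.2]
```

View pics/w1d.png

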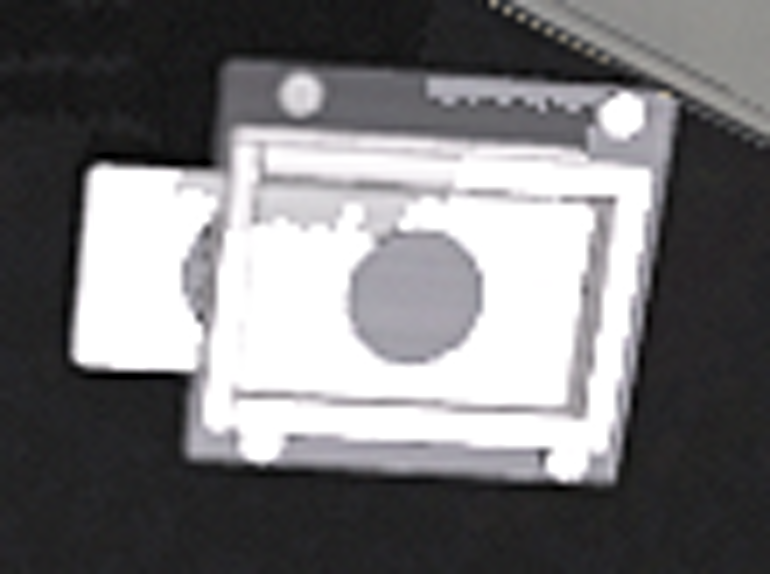

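```bash
cat > plate.py <<'E'
from h import *
v=V("wrist");c=v.cloud()
g=v.im.min(2)
np.set_printoptions(precision=4,suppress=True,linewidth=200)
m=((g>140)).astype(np.uint8);m[:,:345]=0;m[:,374:]=0;m[:125]=0;m[195:]=0
n,l,st,_=cv2.connectedComponentsWithStats(m);i=1+np.argmax(st[1:,4]);print(st[i])
cn=max(cv2.findContours((l==i).astype(np.uint8),cv2.RETR_EXTERNAL,cv2.CHAIN_APPROX_NONE)[0],key=len).reshape(-1,2)
P=v.plane(cn,0.02)[:,:2]
# edges: left side points, top points, bottom points
u=cn[:,0];w=cn[:,1]
def fit(s):
    a=cv2.fitLine(P[s].astype(np.float32),cv2.DIST_HUBER,0,.01,.01).ravel();return a
x0,y0,ww,hh=st[i][:4]
L=fit(u<=x0+3);Tp=fit((w<=y0+4)&(u>x0+4)&(u<372));B=fit((w>=y0+hh-4)&(u>x0+4)&(u<372))
print("L",L,"T",Tp,"B",B)
def X(a,b):
    t=np.linalg.solve(np.c_[a[:2],-b[:2]],b[2:]-a[2:]);return a[2:]+t[0]*a[:2]
p,q=X(L,Tp),X(L,B);print("corners",p,q,np.linalg.norm(p-q),"mid",(p+q)/2)
for a in(Tp,B): print(np.degrees(np.arctan2(a[1],a[0])))
d=p-q;print("perp",np.degrees(np.arctan2(d[1],d[0])))
# foot height & foot outline
f=(c[...,2]<0.012)&(c[...,2]>0.003);f[:,:345]=0;f[:,455:]=0;f[:110]=0;f[198:]=0
print("footz",np.median(c[f][:,2]),f.sum())
E
python3 plate.py
```

```text
[354 137  20  42 564]
L [ 0.94    0.3413  0.4459 -0.3687] T [ 0.3906 -0.9205  0.4648 -0.3749] B [ 0.9016  0.4326  0.4223 -0.402 ]
corners [ 0.46   -0.3636] [ 0.6342 -0.3003] 0.18529774 mid [ 0.5471 -0.332 ]
-67.00542
25.630222
perp -160.04454
footz 0.005195501674174929 1117
```

Run:
```python
from h import *
np.set_printoptions(precision=4,suppress=True,linewidth=200)
v=V("wrist")
cr=lambda a:np.array(a)/7+[345,115]-0.43
A=v.plane(cr([[84,162],[70,368],[230,178],[195,373]]),0.02)[:,:2]
print(A,np.linalg.norm(A[0]-A[1]),A[:2].mean(0))
F=v.plane(cr([[222,58],[183,462],[616,484],[680,90]]),0.005)[:,:2];print("foot",F,[np.linalg.norm(F[i]-F[(i+1)%4]) for i in range(4)],F.mean(0))
d=F[0]-F[1];print(np.degrees(np.arctan2(d[1],d[0])))
W=v.plane(cr([[650,165],[605,450]]),0.039)[:,:2];print("rear wall",W,W.mean(0))
t=np.radians(20);ex=np.array([np.sin(t),-np.cos(t)]);ey=np.array([np.cos(t),np.sin(t)])
mid=A[:2].mean(0)
for n,q in(("plate",A),("foot",F),("wall",W)): print(n,np.c_[(q-mid)@ex,(q-mid)@ey]*1000)
```

```text
[[ 0.4586 -0.3655]
 [ 0.4238 -0.3787]
 [ 0.4662 -0.3908]
 [ 0.4318 -0.4002]] 0.037221260452317884 [ 0.4412 -0.3721]
foot [[ 0.4854 -0.3833]
 [ 0.4138 -0.4093]
 [ 0.4427 -0.4895]
 [ 0.5137 -0.4645]] [np.float64(0.07612585738033299), np.float64(0.08524296920930956), np.float64(0.07527923917438338), np.float64(0.08598488590001402)] [ 0.4639 -0.4367]
19.947797209450286
rear wall [[ 0.4962 -0.4519]
 [ 0.4493 -0.4686]] [ 0.4727 -0.4602]
plate [[ -0.2219  18.6093]
 [  0.2219 -18.6093]
 [ 26.1656  17.0969]
 [ 23.2499 -18.4287]]
foot [[ 25.6953  37.7115]
 [ 25.6259 -38.4143]
 [110.8684 -38.7126]
 [111.6725  36.5624]]
wall [[ 93.8237  24.3516]
 [ 93.4331 -25.3621]]
```

Run:
```python
from h import *
print(sensors.read_state()["joints"].round(3),pose()[:3,3])
from math import *
T=pose();phi=atan2(T[1,1],T[0,1]);print(degrees(phi))
for tgt in(20,-160): print(tgt,(phi-radians(tgt)))
d=np.array([0.4450,-0.3824])-T[:2,3];print("delta",d,"in tool",d@T[:2,1],d@T[:2,2])
```

```text
[ 1.113  0.294 -0.547  1.867  0.183  1.032 -0.686] [ 0.398123   -0.33971971  0.22222337]
-67.35533352044355
20 -1.5246381891095093
-160 1.6169544644802838
delta [ 0.046877   -0.04268029] in tool 0.05743841759838802 -0.026830317257319703
```

Emit:
send_rows(
  series="0.02 0 0 -0.12;0.02 0 0 -0.12;0.02 0 0 -0.12;0.02 0 0 -0.12;0 0 0 -0.12",
)

```text
time_s: 1.53
tcp_pos: [0.3936, -0.3513, 0.1403]
eef_rot: [-0.341, -0.618, -0.337, 0.623]
wrist_force: [-1.0, 1.3, 0.8]
width: 0.092
```

Emit:
send_rows(
  series="0 0 0 -0.12;0 0 0 -0.12;0 0 0 -0.12;0 0 0 -0.12;0 0 0 -0.12",
)

```text
time_s: 1.95
tcp_pos: [0.3851, -0.3604, 0.1356]
eef_rot: [0.509, 0.486, 0.512, -0.493]
wrist_force: [-0.1, -0.6, -0.2]
width: 0.0914
```

Emit:
send_rows(
  series="0 0 0 -0.12;0 0 0 -0.12;0 0 0 -0.085;0 0 0 0",
)

```text
time_s: 2.28
tcp_pos: [0.3788, -0.3686, 0.1334]
eef_rot: [0.581, 0.396, 0.587, -0.403]
wrist_force: [-0.3, -0.0, -0.7]
width: 0.0917
```

```bash
cat >> h.py <<'E'
from math import *
def info(xy=None,ang=None,z=None):
    T=pose();phi=atan2(T[1,1],T[0,1]);print("t",sensors.read_state()["time_s"],"tcp",T[:3,3].round(4),"phi",round(degrees(phi),2),"tilt",T[2,1].round(4),T[2,2].round(4),"F",sensors.read_state()["wrist_force"].round(1),"w",round(sensors.read_state()["width"],4))
    print("j",sensors.read_state()["joints"].round(2))
    if xy is not None:
        d=np.append(np.array(xy)-T[:2,3],0);print("tool y,z:",(d@T[:3,1]).round(4),(d@T[:3,2]).round(4))
    if ang is not None: 
        e=(phi-radians(ang));print("turn",round(e,3))
    if z is not None: print("tool x:",round(T[2,3]-z,4))
E
python3 - <<'E'
from h import *
info((.445,-.3824),20,.0145)
v=V("wrist","w2.png")
E
```

```text
t 2.2833 tcp [ 0.3788 -0.3686  0.1334] phi 21.25 tilt -0.0127 -0.0018 F [-0.3 -0.  -0.7] w 0.0917
j [ 1.37  0.51 -0.82  1.92  0.47  0.92  0.68]
tool y,z: 0.0567 0.0368
turn 0.022
tool x: 0.1189
```

View pics/w2.png

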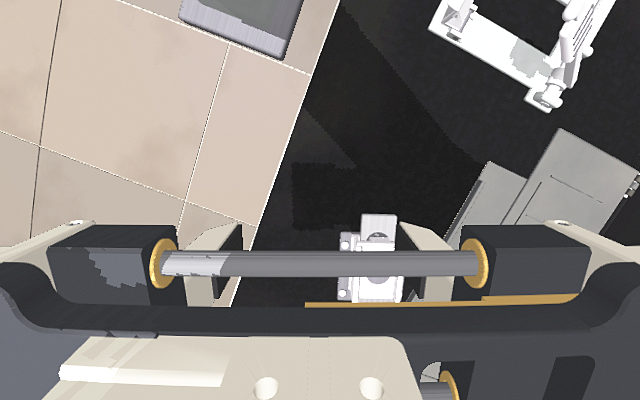

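Emit:
send_rows(
  series="0.01 0.02 0.013 0.02;0.01 0.02 0.013 0;0.01 0.015 0.01 0;0 0 0 0;0 0 0 0",
)

```text
time_s: 2.75
tcp_pos: [0.4384, -0.3917, 0.0998]
eef_rot: [0.568, 0.411, 0.576, -0.42]
wrist_force: [-0.2, -0.2, 0.4]
width: 0.0917
```

Run:
```python
from h import *
info((.445,-.3824),20,.0145)
v=V("wrist","w3.png")
info((.445,-.3824),20,.0145)
v.crop("w3c.png",250,130,420,250,4.7)
```

```text
t 2.75 tcp [ 0.4384 -0.3917  0.0998] phi 18.06 tilt -0.0173 -0.0013 F [-0.2 -0.2  0.4] w 0.0917
j [ 1.23  0.64 -0.74  1.79  0.54  0.94  0.56]
tool y,z: 0.0091 -0.0068
turn -0.034
tool x: 0.0853
t 2.8 tcp [ 0.4382 -0.3916  0.0998] phi 18.07 tilt -0.0173 -0.0012 F [-0.1 -0.3 -0.3] w 0.0916
j [ 1.23  0.64 -0.74  1.79  0.54  0.94  0.56]
tool y,z: 0.0094 -0.0066
turn -0.034
tool x: 0.0853
```

View pics/w3c.png

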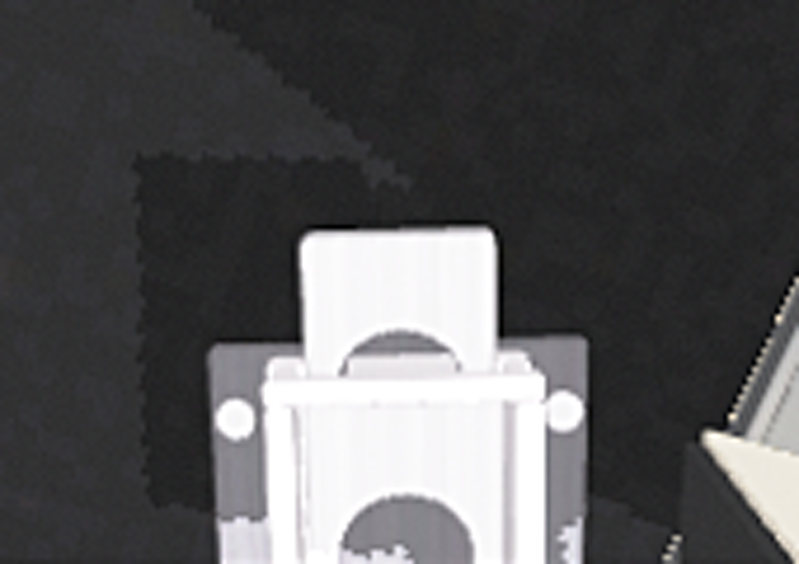

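Run:
```python
from h import *
np.set_printoptions(precision=4,suppress=True)
v=V("wrist")
cr=lambda a:np.array(a)/4.7+[250,130]-0.4
A=v.plane(cr([[299,231],[497,229],[303,360],[498,358]]),0.02)[:,:2];print(A,np.linalg.norm(A[0]-A[1]),A[:2].mean(0))
F=v.plane(cr([[209,344],[588,337]]),0.005)[:,:2];print(F,F.mean(0))
for d in(A[1]-A[0],F[1]-F[0]):print(np.degrees(np.arctan2(d[1],d[0])))
d=A[:2].mean(0)-A[2:].mean(0);print("axis",np.degrees(np.arctan2(d[1],d[0])))
t=A[:2].mean(0)+0.011*np.array([.342,-.94]);print(t);info(t,20,.0145)
T=pose();print("tcp axis tilt",T[:3,0])
```

```text
[[ 0.4262 -0.3741]
 [ 0.4602 -0.3625]
 [ 0.4344 -0.3973]
 [ 0.4688 -0.3855]] 0.035976173286721834 [ 0.4432 -0.3683]
[[ 0.4167 -0.4046]
 [ 0.4873 -0.3797]] [ 0.452  -0.3922]
18.827818670356766
19.40450610628231
axis 109.93045016059456
[ 0.447  -0.3787]
t 2.85 tcp [ 0.4378 -0.3915  0.1002] phi 18.11 tilt -0.0175 -0.0009 F [-0.3  0.1 -0.6] w 0.0915
j [ 1.23  0.64 -0.74  1.8   0.54  0.94  0.56]
tool y,z: 0.0127 -0.0094
turn -0.033
tool x: 0.0857
tcp axis tilt [-0.0169 -0.0046 -0.9998]
```

Emit:
send_rows(
  series="0.01 0.007 -0.005 -0.026;0.015 0.007 -0.004 0;0.02 0 0 0;0.02 0 0 0;0 0 0 0",
)

```text
time_s: 3.27
tcp_pos: [0.4452, -0.3789, 0.0349]
eef_rot: [0.575, 0.402, 0.58, -0.413]
wrist_force: [-0.7, 0.7, 0.2]
width: 0.0919
```

Run:
```python
from h import *
info((.4465,-.3795),19.5,.0145)
v=V("wrist","w4.png")
info((.4465,-.3795),19.5,.0145)
v.crop("w4c.png",200,130,440,310,3.3)
```

```text
t 3.2667 tcp [ 0.4452 -0.3789  0.0349] phi 19.6 tilt -0.0176 0.0038 F [-0.7  0.7  0.2] w 0.0919
j [ 1.16  0.72 -0.68  1.83  0.63  0.83  0.49]
tool y,z: 0.001 0.001
turn 0.002
tool x: 0.0204
t 3.3167 tcp [ 0.446  -0.3792  0.0365] phi 19.61 tilt -0.0169 0.0049 F [-0.4  0.6 -0. ] w 0.092
j [ 1.16  0.72 -0.69  1.83  0.63  0.83  0.49]
tool y,z: 0.0004 0.0004
turn 0.002
tool x: 0.022
```

View pics/w4c.png

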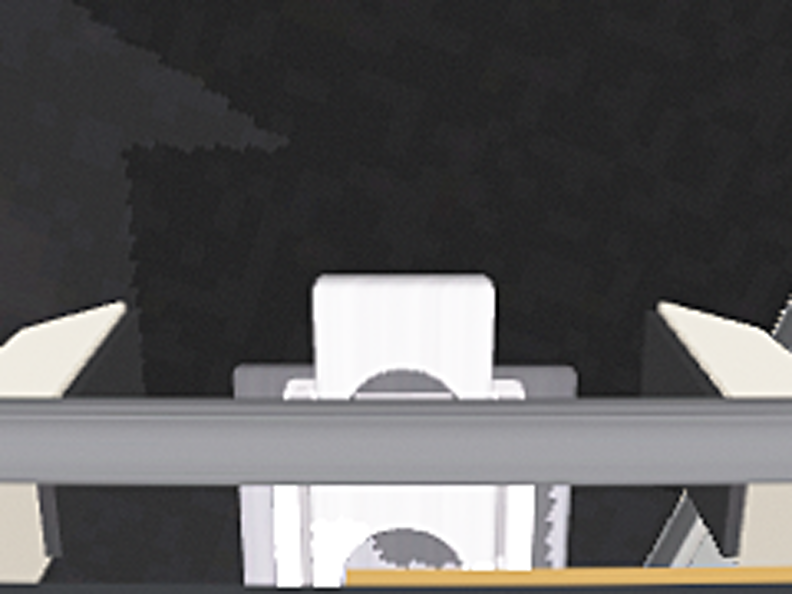

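Emit:
send_rows(
  series="0.012 0 0 0;0.009 0 0 0;0 0 0 0",
)

```text
time_s: 3.57
tcp_pos: [0.4466, -0.3801, 0.0165]
eef_rot: [0.577, 0.401, 0.579, -0.414]
wrist_force: [0.2, -0.4, 0.8]
width: 0.0921
```

Run:
```python
from h import *
info((.4465,-.3795),19.5,.0145)
```

```text
t 3.5667 tcp [ 0.4466 -0.3801  0.0165] phi 19.63 tilt -0.0153 0.0081 F [ 0.2 -0.4  0.8] w 0.0921
j [ 1.15  0.75 -0.66  1.84  0.65  0.79  0.47]
tool y,z: 0.0001 -0.0006
turn 0.002
tool x: 0.002
```

Emit:
send_rows(
  series="0.002 0 0 0;0 0 0 0;0 0 0 0;0 0 0 0;0 0 0 0",
  fingers=255,
  grip_force=25,
)

```text
time_s: 3.98
tcp_pos: [0.4474, -0.3811, 0.0159]
eef_rot: [0.578, 0.401, 0.578, -0.414]
wrist_force: [-0.6, -0.7, -0.5]
width: 0.063
```

Emit:
send_rows(
  series="0 0 0 0;0 0 0 0;0 0 0 0",
)

```text
time_s: 4.23
tcp_pos: [0.4481, -0.3813, 0.0167]
eef_rot: [0.578, 0.401, 0.577, -0.414]
wrist_force: [0.9, 1.2, -1.2]
width: 0.043
```

Run:
```python
from h import *
info((.4465,-.3795),19.5,.0145)
```

```text
t 4.2333 tcp [ 0.4481 -0.3813  0.0167] phi 19.59 tilt -0.0131 0.0115 F [ 0.9  1.2 -1.2] w 0.043
j [ 1.14  0.75 -0.66  1.83  0.65  0.79  0.47]
tool y,z: -0.0009 -0.0022
turn 0.002
tool x: 0.0022
```

Emit:
send_rows(
  series="0.0035 -0.0005 -0.002 0;0 0 0 0;0 0 0 0;0 0 0 0",
)

```text
time_s: 4.57
tcp_pos: [0.4485, -0.379, 0.0139]
eef_rot: [0.579, 0.401, 0.577, -0.413]
wrist_force: [0.8, 1.0, 1.4]
width: 0.0355
```

Run:
```python
from h import *
info((.4465,-.3795),19.5,.0145)
```

```text
t 4.5667 tcp [ 0.4485 -0.379   0.0139] phi 19.66 tilt -0.0111 0.0129 F [0.8 1.  1.4] w 0.0355
j [ 1.14  0.75 -0.66  1.84  0.66  0.78  0.47]
tool y,z: -0.0021 -0.0002
turn 0.003
tool x: -0.0006
```

Emit:
send_rows(
  series="0 0 -0.008 0;-0.0002 0 -0.01 0;-0.0002 0 -0.01 0;-0.0002 0 -0.01 0;-0.0002 0 -0.01 0",
)

```text
time_s: 4.98
tcp_pos: [0.4299, -0.3327, 0.0133]
eef_rot: [0.579, 0.402, 0.576, -0.415]
wrist_force: [-0.0, -0.4, 0.1]
width: 0.0357
```

Run:
```python
from h import *
info((.4065,-.2735),19.5,.0145)
```

```text
t 4.9833 tcp [ 0.4299 -0.3327  0.0133] phi 19.43 tilt -0.0123 0.0139 F [-0.  -0.4  0.1] w 0.0357
j [ 1.12  0.69 -0.66  1.95  0.67  0.73  0.39]
tool y,z: -0.0023 -0.0636
turn -0.001
tool x: -0.0012
```

Emit:
send_rows(
  series="-0.0006 0 -0.015 0;-0.0006 0 -0.015 0;-0.0006 0 -0.015 0;-0.0003 0 -0.01 0;0 0 0 0",
)

```text
time_s: 5.4
tcp_pos: [0.4054, -0.2698, 0.0138]
eef_rot: [0.577, 0.4, 0.579, -0.413]
wrist_force: [-0.4, -0.6, -0.8]
width: 0.0352
```

Run:
```python
from h import *
info((.4065,-.2735),19.5,.0025)
v=V("wrist","w5.png")
info((.4065,-.2735),19.5,.0025)
```

```text
t 5.4 tcp [ 0.4054 -0.2698  0.0138] phi 19.73 tilt -0.0167 0.0077 F [-0.4 -0.6 -0.8] w 0.0352
j [ 1.07  0.63 -0.67  2.08  0.67  0.67  0.28]
tool y,z: -0.0002 0.0039
turn 0.004
tool x: 0.0113
t 5.45 tcp [ 0.4058 -0.2708  0.0139] phi 19.72 tilt -0.0166 0.0084 F [-0.3  1.  -0.7] w 0.0357
j [ 1.07  0.63 -0.67  2.08  0.67  0.67  0.29]
tool y,z: -0.0002 0.0028
turn 0.004
tool x: 0.0114
```

View pics/w5.png

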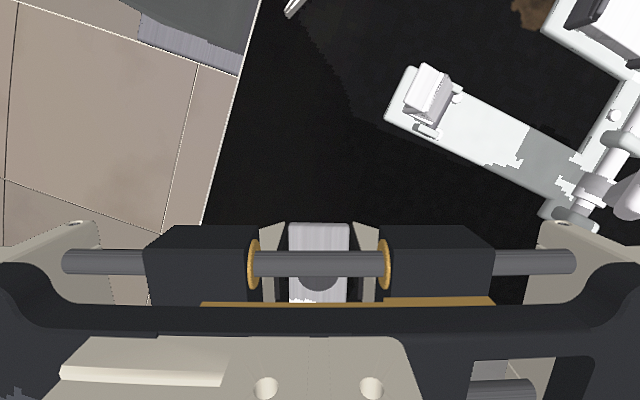

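Emit:
send_rows(
  series="0.006 0 0 0;0.004 0 0 0;0.001 0 0 0",
)

```text
time_s: 5.7
tcp_pos: [0.4065, -0.2729, 0.0024]
eef_rot: [0.578, 0.4, 0.578, -0.414]
wrist_force: [-0.8, 0.5, 0.4]
width: 0.0356
```

Run:
```python
from h import *
info((.4065,-.2735),19.5,.0025)
```

```text
t 5.7 tcp [ 0.4065 -0.2729  0.0024] phi 19.65 tilt -0.0158 0.0109 F [-0.8  0.5  0.4] w 0.0356
j [ 1.06  0.65 -0.65  2.08  0.69  0.65  0.27]
tool y,z: -0.0002 0.0005
turn 0.003
tool x: -0.0001
```

Emit:
send_rows(
  series="0.0003 0 0 0;0 0 0 0;-0.0003 0 0 0;-0.0005 0 0 0",
  fingers=0,
)

```text
time_s: 6.03
tcp_pos: [0.4069, -0.2747, 0.0018]
eef_rot: [0.577, 0.401, 0.578, -0.415]
wrist_force: [0.1, -0.2, -0.1]
width: 0.0576
```

Emit:
send_rows(
  series="-0.01 0 0 0;-0.03 0 0 0;-0.04 0 0 0.12;-0.04 0 0 0.12;-0.03 0 0 0.12",
)

```text
time_s: 6.45
tcp_pos: [0.4044, -0.2686, 0.1528]
eef_rot: [-0.488, -0.501, -0.498, 0.513]
wrist_force: [0.8, -0.7, 0.1]
width: 0.0898
```

Run:
```python
from h import *
info((.42,-.285),-70,.15)
```

```text
t 6.45 tcp [ 0.4044 -0.2686  0.1528] phi -1.65 tilt -0.0218 0.0028 F [ 0.8 -0.7  0.1] w 0.0898
j [ 1.18  0.38 -0.78  2.    0.35  0.91  0.18]
tool y,z: 0.016 0.016
turn 1.193
tool x: 0.0028
```

Emit:
send_rows(
  series="-0.02 0 0 0.12;-0.02 0 0 0.12;-0.01 0 0 0.12;0 0 0 0.12;0 0 0 0.12",
)

```text
time_s: 6.87
tcp_pos: [0.4105, -0.2688, 0.2188]
eef_rot: [-0.316, -0.63, -0.31, 0.639]
wrist_force: [0.8, -0.1, -1.0]
width: 0.0919
```

Emit:
send_rows(
  series="0 0 0 0.12;0 0 0 0.12;0 0 0 0.12;0 0 0 0.12;0 0 0 0.07",
)

```text
time_s: 7.28
tcp_pos: [0.4116, -0.2671, 0.2249]
eef_rot: [-0.126, -0.695, -0.114, 0.699]
wrist_force: [0.0, 0.1, 0.1]
width: 0.092
```

Emit:
send_rows(
  series="0 0 0 0",
)

```text
time_s: 7.37
tcp_pos: [0.4117, -0.2667, 0.2258]
eef_rot: [-0.126, -0.695, -0.113, 0.699]
wrist_force: [-0.4, -0.4, -0.3]
width: 0.092
```

Run:
```python
from h import *
info((.42,-.285),-70,.1)
v=V("wrist","w6.png")
info((.42,-.285),-70,.1)
```

```text
t 7.3667 tcp [ 0.4117 -0.2667  0.2258] phi -70.55 tilt 0.0168 0.0075 F [-0.4 -0.4 -0.3] w 0.092
j [ 1.05  0.23 -0.61  1.94  0.17  1.01 -0.88]
tool y,z: 0.02 -0.0017
turn -0.01
tool x: 0.1258
t 7.4167 tcp [ 0.4118 -0.2667  0.2258] phi -70.33 tilt 0.017 0.0075 F [ 0.1 -0.1 -0.4] w 0.092
j [ 1.05  0.23 -0.62  1.94  0.17  1.01 -0.87]
tool y,z: 0.02 -0.0015
turn -0.006
tool x: 0.1258
```

View pics/w6.png

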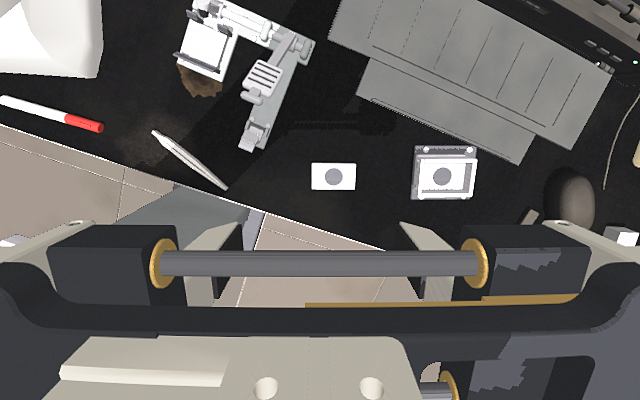

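Run:
```python
from h import *
np.set_printoptions(precision=4,suppress=True)
v=V("wrist");v.crop("w7p.png",165,0,325,160,4.8)
g=v.im.min(2);m=(g>120).astype(np.uint8);m2=np.zeros_like(m);m2[150:205,300:368]=m[150:205,300:368]
m2=cv2.morphologyEx(m2,cv2.MORPH_CLOSE,np.ones((3,3)))
cn=max(cv2.findContours(m2,cv2.RETR_EXTERNAL,cv2.CHAIN_APPROX_NONE)[0],key=cv2.contourArea).reshape(-1,2)
P=v.plane(cn,0.008)[:,:2]
r=cv2.minAreaRect((P*1000).astype(np.float32));print("plate",r)
info(np.array(r[0])/1000,-70,.0)
c=v.cloud()
print("heights",np.median(c[172:180,318:325,2]),np.median(c[5:80,180:300,2]))
np.save("pics/c7.npy",c);np.savez("pics/v7.npz",W=v.W)
for uv in[(205,45),(210,60),(186,55),(205,10),(262,82),(253,140),(275,110),(268,75)]: print(uv,c[uv[1],uv[0]])
```

```text
plate ((412.77093505859375, -291.0606994628906), (35.841007232666016, 59.77252960205078), 19.379730224609375)
t 7.4667 tcp [ 0.4118 -0.2668  0.2256] phi -70.25 tilt 0.0168 0.0076 F [ 0.1  0.1 -0.1] w 0.0916
j [ 1.05  0.23 -0.62  1.94  0.17  1.01 -0.87]
tool y,z: 0.0232 0.0073
turn -0.004
tool x: 0.2256
heights 0.007904940501099383 0.006692105412681559
(205, 45) [ 0.5127 -0.0916  0.0162]
(210, 60) [ 0.4984 -0.1017  0.0168]
(186, 55) [ 0.4942 -0.0769  0.0253]
(205, 10) [ 0.543  -0.0958  0.0485]
(262, 82) [ 0.4915 -0.1825  0.091 ]
(253, 140) [ 0.428  -0.1815  0.0411]
(275, 110) [ 0.4685 -0.1912  0.0057]
(268, 75) [ 0.5003 -0.1841  0.0806]
```

View pics/w7p.png

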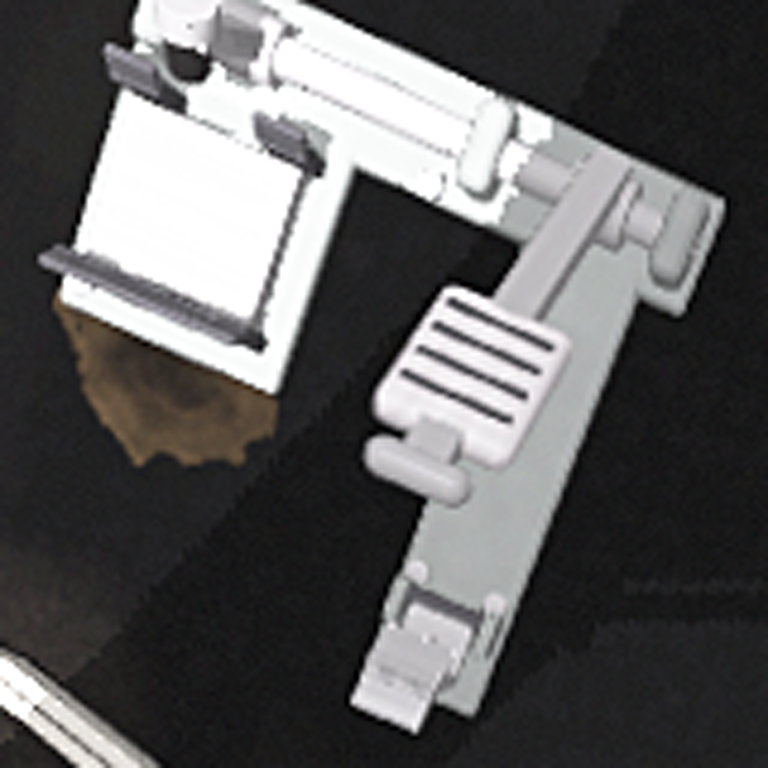

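Run:
```python
from h import *
np.set_printoptions(precision=2,suppress=True,linewidth=180)
v=V("wrist");c=v.cloud();g=v.im.min(2);print(v.W[:3,3])
z=c[...,2]
m=((z>.0115)&(z<.0205)&(g>150));m[:, :175]=0;m[:,240:]=0;m[85:]=0
m=cv2.morphologyEx(m.astype(np.uint8),cv2.MORPH_OPEN,np.ones((3,3)))
n,l,st,_=cv2.connectedComponentsWithStats(m);i=1+np.argmax(st[1:,4]);m=l==i;print(st[i])
ys,xs=np.nonzero(m);P=v.plane(np.c_[xs,ys],.016)[:,:2]*1000
cn=max(cv2.findContours(m.astype(np.uint8),cv2.RETR_EXTERNAL,cv2.CHAIN_APPROX_NONE)[0],key=cv2.contourArea)
r=cv2.minAreaRect((v.plane(cn.reshape(-1,2),.016)[:,:2]*1000).astype(np.float32));print("bed rect",r)
o=v.im.copy();o[m]=(0,0,255);cv2.imwrite("pics/m7.png",cv2.resize(o[0:160,165:325],None,fx=4,fy=4))
cr=lambda a:np.array(a)/4.8+[165,0]-0.4
# bed sides lines, base edges, from the crop
for nm,pts,h in(("bed left",[(122,98),(75,248)],.016),("bed right",[(303,185),(257,318)],.016),("frontrail in",[(62,250),(262,328)],.030),("frontrail ends",[(42,258),(264,345)],.030),("rear rail",[(107,47),(322,155)],.03),("base front",[(62,300),(277,392)],.006),("base right",[(277,392),(352,172)],.006),("lever base R",[(475,717),(637,305)],.006),("pad L/R far",[(375,400),(505,462)],.097),("pad near",[(448,290),(570,345)],.071),("pawl",[(353,697),(415,730)],.042),("pawl in",[(410,600),(478,630)],.035),):
    A=v.plane(cr(pts),h)[:,:2]*1000;d=A[1]-A[0];print(nm,A[0],A[1],np.linalg.norm(d),"ang",np.degrees(np.arctan2(d[1],d[0])),A.mean(0))
```

```text
[ 0.48 -0.24  0.38]
[ 183   20   44   46 1297]
bed rect ((514.2196044921875, -90.40888977050781), (44.237491607666016, 39.279502868652344), 86.10409545898438)
bed left [532.96 -67.85] [496.04 -65.06] 37.01737976410216 ang 175.68097382421706 [514.5  -66.45]
bed right [ 528.35 -115.08] [ 494.96 -112.47] 33.496909036334365 ang 175.53681663686942 [ 511.65 -113.78]
frontrail in [493.91 -68.85] [ 492.51 -119.08] 50.24624223102953 ang -91.59841611290645 [493.21 -93.96]
frontrail ends [490.62 -64.66] [ 488.93 -120.55] 55.91323897020511 ang -91.7307995185501 [489.77 -92.61]
rear rail [540.31 -68.34] [ 534.17 -122.3 ] 54.30116420805051 ang -96.48657396843143 [537.24 -95.32]
base front [483.3  -60.02] [ 479.66 -118.66] 58.75370406649585 ang -93.55130670793184 [481.48 -89.34]
base right [ 479.66 -118.66] [ 536.69 -122.53] 57.160651021208935 ang -3.8864068712268907 [ 508.17 -120.6 ]
lever base R [ 416.05 -192.02] [ 530.79 -200.22] 115.03095993424014 ang -4.084137158109603 [ 473.42 -196.12]
pad L/R far [ 484.13 -166.67] [ 481.46 -194.41] 27.867654963937177 ang -95.4983347124309 [ 482.8  -180.54]
pad near [ 511.1  -168.42] [ 509.27 -196.18] 27.817866892671397 ang -93.7679506965627 [ 510.19 -182.3 ]
pawl [ 416.63 -166.63] [ 413.88 -183.43] 17.025880850363542 ang -99.27230701445055 [ 415.25 -175.03]
pawl in [ 443.16 -172.03] [ 441.77 -190.11] 18.136334083328553 ang -94.3878603612961 [ 442.46 -181.07]
```

View pics/m7.png

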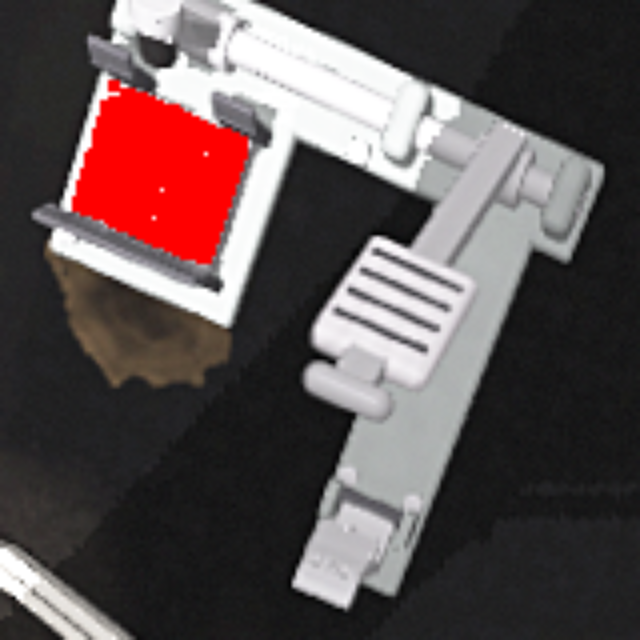

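Run:
```python
from h import *
info((.4194,-.2888),-70.6,.05)
```

```text
t 7.5167 tcp [ 0.4117 -0.2669  0.2254] phi -70.25 tilt 0.0166 0.0078 F [ 0.2  0.3 -0.1] w 0.0919
j [ 1.05  0.23 -0.62  1.94  0.18  1.01 -0.87]
tool y,z: 0.0232 0.0001
turn 0.006
tool x: 0.1754
```

Emit:
send_rows(
  series="0.03 0.006 0 0.006;0.035 0.007 0 0;0.035 0.006 0 0;0.035 0.001 -0.001 0;0.025 0 0 0",
)

```text
time_s: 7.93
tcp_pos: [0.4271, -0.2941, 0.0691]
eef_rot: [0.134, 0.699, 0.111, -0.693]
wrist_force: [0.3, 0.1, 0.1]
width: 0.0916
```

Emit:
send_rows(
  series="0 0 0 0;0 0 0 0",
)

```text
time_s: 8.1
tcp_pos: [0.4234, -0.2917, 0.0639]
eef_rot: [0.132, 0.697, 0.116, -0.695]
wrist_force: [0.4, -0.8, 0.4]
width: 0.0916
```

Run:
```python
from h import *
info((.4194,-.2888),-70.6,.0038)
v=V("wrist","w8.png")
info((.4194,-.2888),-70.6,.0038)
```

```text
t 8.1 tcp [ 0.4234 -0.2917  0.0639] phi -69.82 tilt 0.0235 0.0022 F [ 0.4 -0.8  0.4] w 0.0916
j [ 0.95  0.5  -0.5   2.02  0.4   0.69 -1.03]
tool y,z: -0.0041 0.0028
turn 0.014
tool x: 0.0601
t 8.15 tcp [ 0.4232 -0.2917  0.0642] phi -69.84 tilt 0.0236 0.0024 F [-0.4  0.4 -1.2] w 0.0921
j [ 0.95  0.5  -0.5   2.02  0.4   0.69 -1.03]
tool y,z: -0.004 0.0025
turn 0.013
tool x: 0.0604
```

View pics/w8.png

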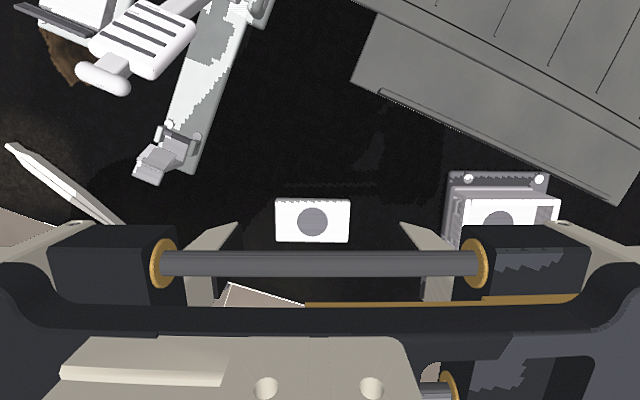

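```bash
cat > pl.py <<'E'
from h import *
np.set_printoptions(precision=4,suppress=True)
def plate(v,box,h=.008,th=120):
    x0,y0,x1,y1=box
    g=v.im.min(2);m=np.zeros((400,640),np.uint8);m[y0:y1,x0:x1]=(g[y0:y1,x0:x1]>th)
    m=cv2.morphologyEx(m,cv2.MORPH_CLOSE,np.ones((3,3)))
    cn=max(cv2.findContours(m,cv2.RETR_EXTERNAL,cv2.CHAIN_APPROX_NONE)[0],key=cv2.contourArea).reshape(-1,2)
    r=cv2.minAreaRect((v.plane(cn,h)[:,:2]*1000).astype(np.float32));print("rect",r);return r
E
python3 - <<'E'
from pl import *
r=plate(V("wrist"),(262,185,365,246))
t=np.array(r[0])/1000+[.0066,.0023];print(t);info(t,-70.6,.0038)
E
```

```text
rect ((413.1664123535156, -291.170654296875), (36.50453186035156, 59.34260177612305), 18.503501892089844)
[ 0.4198 -0.2889]
t 8.2 tcp [ 0.4239 -0.2922  0.0652] phi -69.86 tilt 0.0255 0.0013 F [-0.8  0.  -0.1] w 0.0916
j [ 0.95  0.5  -0.5   2.02  0.4   0.69 -1.03]
tool y,z: -0.0046 0.0028
turn 0.013
tool x: 0.0614
```

Emit:
send_rows(
  series="0.01 -0.003 0.0014 0.013;0.012 -0.002 0.0014 0;0.012 -0.001 0 0;0.01 0 0 0;0 0 0 0",
)

```text
time_s: 8.62
tcp_pos: [0.4247, -0.2921, 0.0257]
eef_rot: [0.131, 0.702, 0.105, -0.692]
wrist_force: [0.4, 0.2, -0.2]
width: 0.0921
```

Run:
```python
from h import *
info((.4197,-.2889),-70.6,.0038)
```

```text
t 8.6167 tcp [ 0.4247 -0.2921  0.0257] phi -70.75 tilt 0.0384 -0.0071 F [ 0.4  0.2 -0.2] w 0.0921
j [ 0.91  0.56 -0.45  2.05  0.46  0.6  -1.1 ]
tool y,z: -0.0047 0.0037
turn -0.003
tool x: 0.0219
```

Emit:
send_rows(
  series="0.013 -0.0055 0.0037 0",
)

```text
time_s: 8.7
tcp_pos: [0.4227, -0.2903, 0.0142]
eef_rot: [0.133, 0.703, 0.104, -0.691]
wrist_force: [0.9, -0.5, 0.8]
width: 0.0915
```

Run:
```python
from h import *
V("top")
info((.4197,-.2889),-70.6,.0038)
V("top")
info((.4197,-.2889),-70.6,.0038)
```

```text
t 8.75 tcp [ 0.4185 -0.2878  0.0109] phi -70.75 tilt 0.0372 -0.0062 F [-2.2  1.  -1.8] w 0.0917
j [ 0.89  0.58 -0.43  2.07  0.48  0.56 -1.12]
tool y,z: 0.0014 -0.0007
turn -0.003
tool x: 0.0071
t 8.8 tcp [ 0.418  -0.2876  0.0113] phi -70.73 tilt 0.036 -0.0048 F [-0.   0.6  0.3] w 0.0918
j [ 0.89  0.58 -0.43  2.07  0.48  0.56 -1.12]
tool y,z: 0.0018 -0.0011
turn -0.002
tool x: 0.0075
```

Emit:
send_rows(
  series="0.0075 0.0013 -0.001 0",
)

```text
time_s: 8.88
tcp_pos: [0.4203, -0.2891, 0.0048]
eef_rot: [0.131, 0.701, 0.106, -0.693]
wrist_force: [-0.2, -0.5, -0.1]
width: 0.0923
```

Run:
```python
from h import *
V("top")
info((.4197,-.2889),-70.6,.0038)
V("wrist","w9.png")
info((.4197,-.2889),-70.6,.0038)
```

```text
t 8.9333 tcp [ 0.4198 -0.2889  0.0031] phi -70.73 tilt 0.0358 -0.0048 F [ 0.4  0.  -0.7] w 0.0917
j [ 0.88  0.59 -0.42  2.06  0.49  0.55 -1.13]
tool y,z: 0.0 0.0001
turn -0.002
tool x: -0.0007
t 8.9833 tcp [ 0.4196 -0.2888  0.0034] phi -70.73 tilt 0.0356 -0.0045 F [ 0.8  0.3 -1.1] w 0.092
j [ 0.88  0.59 -0.42  2.06  0.49  0.55 -1.13]
tool y,z: 0.0001 -0.0001
turn -0.002
tool x: -0.0004
```

View pics/w9.png

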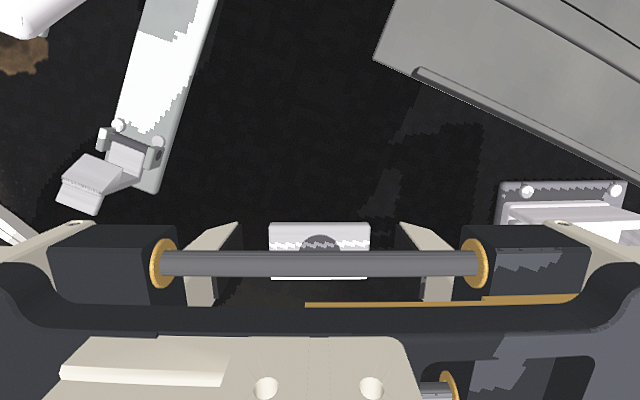

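Emit:
send_rows(
  series="0 0 0 0",
  fingers=255,
  grip_force=25,
)

```text
time_s: 9.07
tcp_pos: [0.42, -0.289, 0.0036]
eef_rot: [0.131, 0.701, 0.106, -0.693]
wrist_force: [1.1, 0.7, -0.6]
width: 0.0885
```

```bash
cat >> h.py <<'E'
def settle(n):
    for _ in range(n): viewer.grab_frame("top")
E
python3 - <<'E'
from h import *
settle(10)
info((.4197,-.2889),-70.6,.0038)
settle(2)
info((.4197,-.2889),-70.6,.0038)
E
```

```text
t 9.5667 tcp [ 0.4197 -0.2889  0.0037] phi -70.72 tilt 0.0359 -0.0047 F [-0.5  0.3  2. ] w 0.0591
j [ 0.88  0.59 -0.42  2.06  0.49  0.55 -1.13]
tool y,z: -0.0 0.0
turn -0.002
tool x: -0.0001
t 9.6667 tcp [ 0.4197 -0.2889  0.0036] phi -70.72 tilt 0.0358 -0.0046 F [-0.7 -0.4  2.7] w 0.0599
j [ 0.88  0.59 -0.42  2.06  0.49  0.55 -1.13]
tool y,z: 0.0 0.0
turn -0.002
tool x: -0.0002
```

Emit:
send_rows(
  series="-0.015 0 0 0;-0.04 0 0 0;-0.04 0 0 0.1;-0.03 0 0 0.12",
)

```text
time_s: 10.0
tcp_pos: [0.4121, -0.2806, 0.1247]
eef_rot: [0.047, 0.706, 0.033, -0.705]
wrist_force: [0.5, -2.1, -0.3]
width: 0.0595
```

Run:
```python
from h import *
settle(2)
V("wrist","w10.png")
info((.5212,-.0909),-93.9,.13)
```

```text
t 10.15 tcp [ 0.4139 -0.2825  0.1255] phi -83.28 tilt 0.0254 -0.0039 F [ 0.4 -0.1 -1.2] w 0.0595
j [ 0.96  0.37 -0.51  2.02  0.28  0.79 -1.17]
tool y,z: -0.1777 -0.129
turn 0.185
tool x: -0.0045
```

View pics/w10.png

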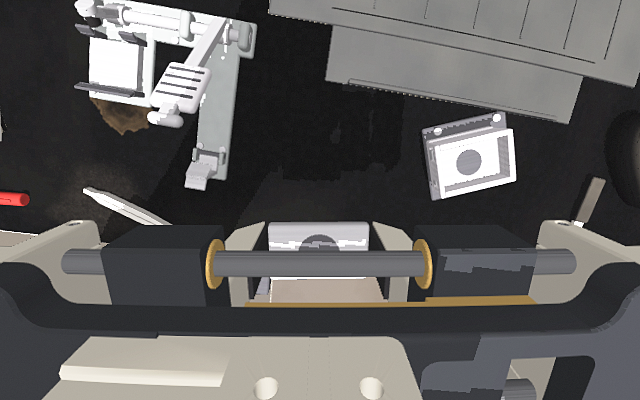

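Emit:
send_rows(
  series="-0.005 0 0 0.095;-0.003 -0.01 -0.005 0.095;-0.001 -0.036 -0.017 0;-0.001 -0.036 -0.017 0;-0.001 -0.036 -0.017 0",
)

```text
time_s: 10.57
tcp_pos: [0.4701, -0.1761, 0.1282]
eef_rot: [0.024, -0.705, 0.044, 0.707]
wrist_force: [0.4, -0.5, -1.3]
width: 0.0593
```

Emit:
send_rows(
  series="-0.001 -0.036 -0.017 0;-0.001 -0.03 -0.014 0",
)

```text
time_s: 10.73
tcp_pos: [0.5067, -0.1098, 0.1253]
eef_rot: [0.024, -0.703, 0.043, 0.709]
wrist_force: [0.3, 0.2, -0.6]
width: 0.0592
```

Run:
```python
from h import *
settle(3)
v=V("wrist","w11.png");np.save("pics/c11.npy",v.cloud())
info((.5212,-.0909),-93.9,.13)
v.crop("w11c.png",180,0,480,240,2.6)
```

```text
t 10.9333 tcp [ 0.5059 -0.1108  0.1252] phi -95.31 tilt 0.027 0.0074 F [-0.5 -0.3  0.2] w 0.0595
j [ 0.57  0.42 -0.52  1.96  0.31  0.84 -1.78]
tool y,z: -0.0212 -0.0133
turn -0.025
tool x: -0.0048
```

View pics/w11.png

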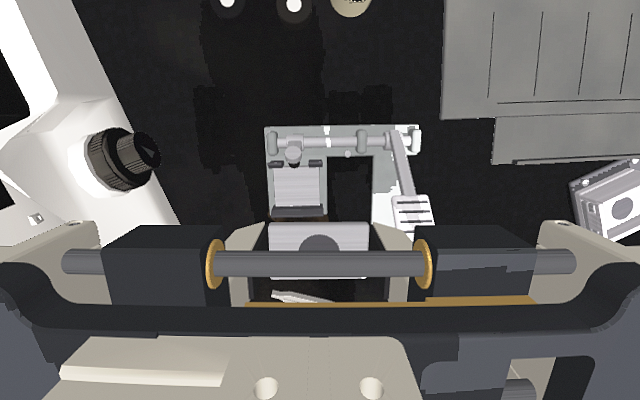

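Run:
```python
from pl import *
v=V("wrist");c=v.cloud();z=c[...,2];g=v.im.min(2)
k=c[90:235,0:250].reshape(-1,3);k=k[(k[:,2]>.05)]
for lo,hi in((.05,.1),(.1,.2),(.2,.35)):
    q=k[(k[:,2]>lo)&(k[:,2]<=hi)]
    if len(q): print(lo,hi,len(q),"x",q[:,0].min(),q[:,0].max(),"min y",q[:,1].min(), q[np.argmin(q[:,1])])
m=((z>.0115)&(z<.0205)&(g>110));m[:,:262]=0;m[:,335:]=0;m[218:]=0;m[:150]=0
m=cv2.morphologyEx(m.astype(np.uint8),cv2.MORPH_OPEN,np.ones((3,3)))
n,l,st,_=cv2.connectedComponentsWithStats(m);i=1+np.argmax(st[1:,4]);m=(l==i).astype(np.uint8);print(st[i])
cn=max(cv2.findContours(m,cv2.RETR_EXTERNAL,cv2.CHAIN_APPROX_NONE)[0],key=cv2.contourArea)
r=cv2.minAreaRect((v.plane(cn.reshape(-1,2),.016)[:,:2]*1000).astype(np.float32));print("bed",r)
o=v.im.copy();o[m>0]=(0,0,255);cv2.imwrite("pics/m11.png",cv2.resize(o[110:250,240:440],None,fx=4,fy=4,interpolation=cv2.INTER_CUBIC))
cv2.imwrite("pics/r11.png",cv2.resize(v.im[110:250,240:440],None,fx=4,fy=4,interpolation=cv2.INTER_CUBIC))
```

```text
0.05 0.1 13591 x 0.4978324348338138 0.6184736754093525 min y 0.020755797179226237 [0.5497 0.0208 0.0503]
0.1 0.2 4311 x 0.5198953056188053 0.584007472143504 min y -0.08049041268342096 [ 0.5446 -0.0805  0.1997]
0.2 0.35 583 x 0.5444526545708546 0.5770571109799578 min y -0.11296382723065138 [ 0.5771 -0.113   0.2827]
[ 270  165   47   41 1796]
bed ((514.324951171875, -90.0242919921875), (43.846736907958984, 39.7295036315918), 84.5094223022461)
```

View pics/m11.png

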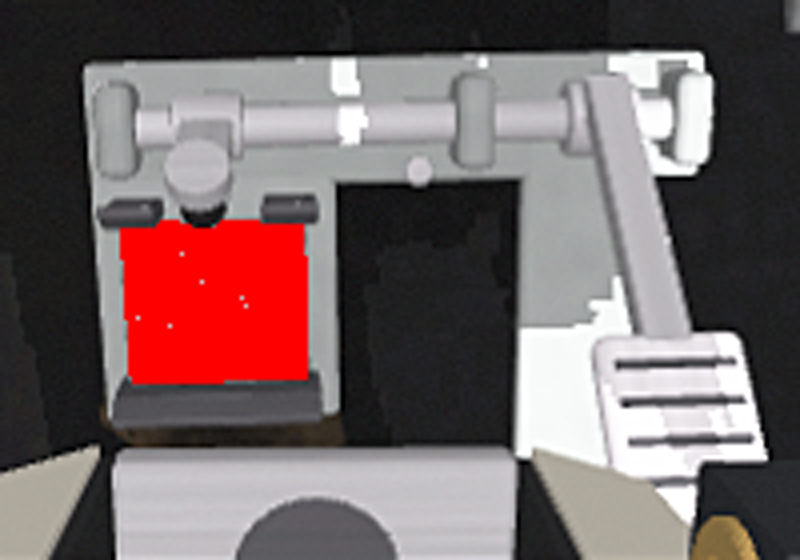

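View pics/r11.png

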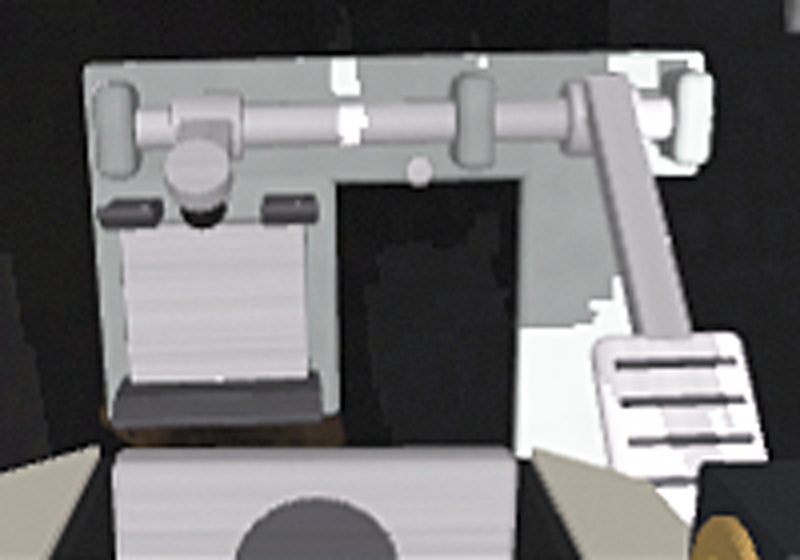

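Emit:
send_rows(
  series="0.01 -0.012 -0.007 -0.025;0.03 -0.011 -0.007 0;0.03 0 0 0",
)

```text
time_s: 11.23
tcp_pos: [0.5233, -0.0998, 0.0566]
eef_rot: [0.016, -0.706, 0.039, 0.707]
wrist_force: [0.7, 0.1, 0.0]
width: 0.0594
```

Run:
```python
from h import *
settle(3)
v=V("wrist","w12.png")
info((.5212,-.0907),-93.9,.035)
```

```text
t 11.4333 tcp [ 0.5203 -0.101   0.0564] phi -94.54 tilt 0.0331 0.006 F [-0.9 -0.3  0.5] w 0.0593
j [ 0.49  0.54 -0.46  1.97  0.41  0.73 -1.88]
tool y,z: -0.0103 -0.0001
turn -0.011
tool x: 0.0214
```

View pics/w12.png

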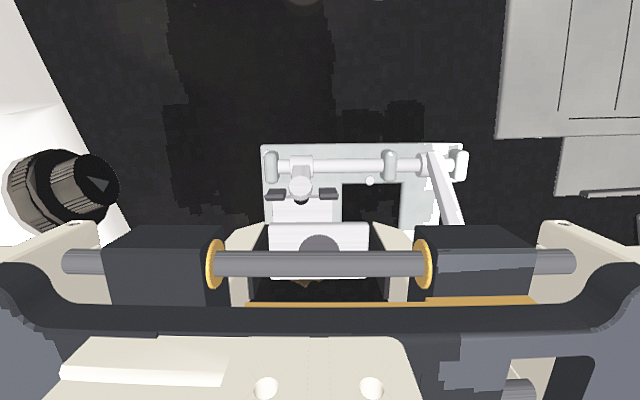

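Emit:
send_rows(
  series="0.008 -0.011 0 -0.011",
)

```text
time_s: 11.52
tcp_pos: [0.5227, -0.0936, 0.0501]
eef_rot: [0.013, -0.705, 0.038, 0.708]
wrist_force: [1.6, -0.5, -1.0]
width: 0.0595
```

Run:
```python
from pl import *
settle(3)
v=V("wrist","w13.png");T=pose()
info((.5212,-.0907),-93.9,.035)
c=v.cloud();np.set_printoptions(precision=4,suppress=True)
print("plate z",np.median(c[226:236,275:300,2]),np.median(c[226:236,340:365,2]))
cv2.imwrite("pics/r13.png",cv2.resize(v.im[130:290,230:430],None,fx=4,fy=4,interpolation=cv2.INTER_CUBIC))
```

```text
t 11.7167 tcp [ 0.5215 -0.0899  0.0488] phi -93.86 tilt 0.0331 0.0052 F [ 0.2 -0.3  0.5] w 0.0594
j [ 0.47  0.55 -0.46  1.97  0.42  0.71 -1.9 ]
tool y,z: 0.0008 0.0003
turn 0.001
tool x: 0.0138
plate z 0.05306048020257406 0.05298179143815292
```

View pics/r13.png

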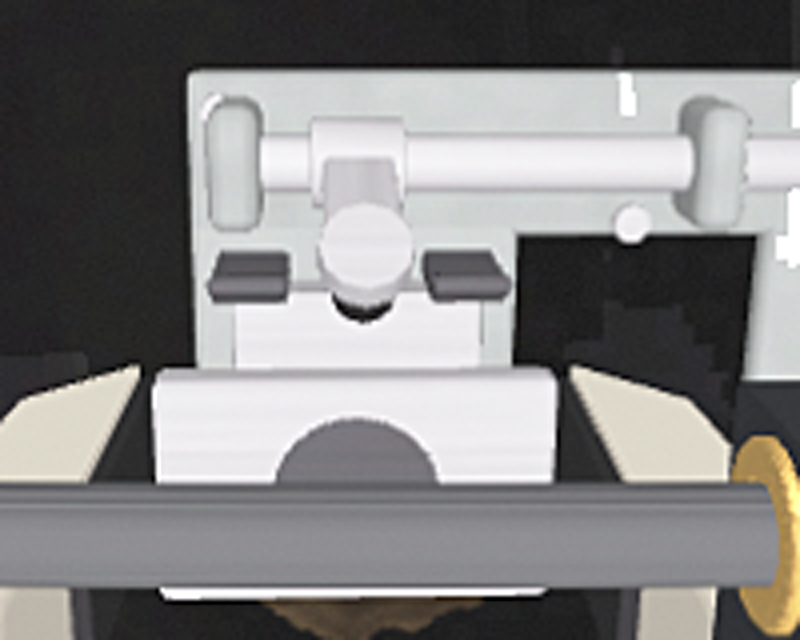

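Run:
```python
from pl import *
v=V("wrist");T=pose()
cr=lambda a:np.array(a)/4+[230,130]-.4
A=v.plane(cr([[153,371],[557,371],[163,590],[547,589]]),.053)[:,:2]*1000
ang=np.radians(-3.9);ex=np.array([np.cos(ang),np.sin(ang)]);ey=np.array([-ex[1],ex[0]])
b=np.array([514.3,-90.2])
print(A,np.linalg.norm(A[1]-A[0]));print("press coords",np.c_[(A-b)@ex,(A-b)@ey])
# bed features: rear base corner and rails symmetric: bed left/right at rear
B=v.plane(cr([[236,368],[481,368]]),.016)[:,:2]*1000;print("bed sides",np.c_[(B-b)@ex,(B-b)@ey])
Rr=v.plane(cr([[212,285],[508,285]]),.030)[:,:2]*1000;print("rail",np.c_[(Rr-b)@ex,(Rr-b)@ey])
info()
```

```text
[[ 535.6601  -61.3847]
 [ 530.9352 -119.5726]
 [ 500.1402  -58.6889]
 [ 495.0931 -117.3832]] 58.37940691712053
press coords [[ 19.3508  30.2014]
 [ 18.5944 -28.1731]
 [-16.2703  30.4751]
 [-17.3136 -28.4266]]
bed sides [[  5.6485  21.1981]
 [  5.0834 -22.6703]]
rail [[ 25.294   23.5642]
 [ 24.8048 -24.541 ]]
t 11.7667 tcp [ 0.5216 -0.0902  0.0489] phi -93.88 tilt 0.0334 0.0051 F [ 0.3 -0.4 -0.7] w 0.0596
j [ 0.47  0.55 -0.46  1.97  0.42  0.71 -1.9 ]
```

Emit:
send_rows(
  series="0.013 0.0005 0.0009 0",
)

```text
time_s: 11.85
tcp_pos: [0.5232, -0.0913, 0.0382]
eef_rot: [0.012, -0.706, 0.036, 0.707]
wrist_force: [-0.6, -0.3, -0.2]
width: 0.0593
```

Run:
```python
from pl import *
settle(2)
v=V("wrist","w14.png");info((.5203,-.0915),-93.9,.0225)
cv2.imwrite("pics/r14.png",cv2.resize(v.im[130:290,230:430],None,fx=4,fy=4,interpolation=cv2.INTER_CUBIC))
```

```text
t 12.0 tcp [ 0.5196 -0.0913  0.0351] phi -93.89 tilt 0.0336 0.0069 F [-0.9 -0.1 -0.7] w 0.0595
j [ 0.46  0.58 -0.45  1.98  0.44  0.69 -1.91]
tool y,z: 0.0001 -0.0007
turn 0.0
tool x: 0.0126
```

View pics/r14.png

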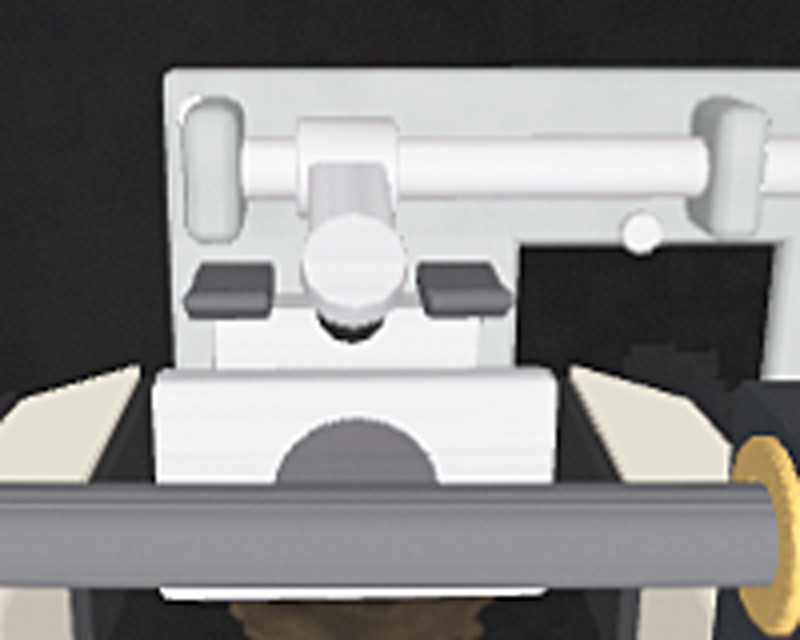

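Emit:
send_rows(
  series="0.0125 -0.0006 -0.0004 0",
)

```text
time_s: 12.08
tcp_pos: [0.5216, -0.0916, 0.0239]
eef_rot: [0.012, -0.705, 0.036, 0.708]
wrist_force: [-0.8, -0.9, 1.8]
width: 0.0594
```

Run:
```python
from pl import *
settle(2)
v=V("wrist","w15.png");info((.5203,-.0912),-93.9,.0205)
cv2.imwrite("pics/r15.png",v.im)
print(sensors.read_state()["wrist_torque"])
```

```text
t 12.2333 tcp [ 0.5202 -0.0912  0.0218] phi -93.86 tilt 0.0333 0.0068 F [ 0.9 -0.4  0.9] w 0.0592
j [ 0.45  0.6  -0.43  1.98  0.45  0.66 -1.92]
tool y,z: 0.0 -0.0001
turn 0.001
tool x: 0.0013
[-0.0628 -0.2272  0.1836]
```

View pics/r15.png

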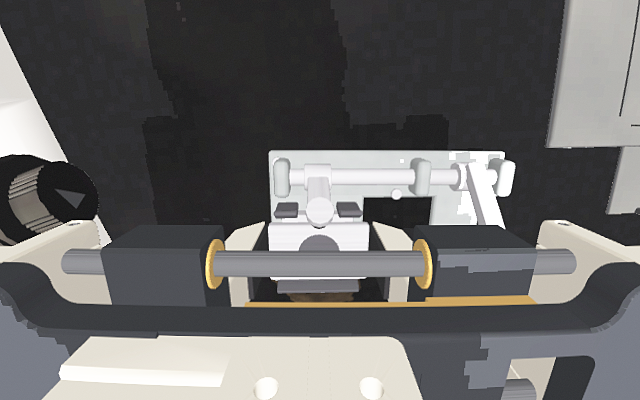

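Emit:
send_rows(
  series="0.002 0 0 0",
)

```text
time_s: 12.32
tcp_pos: [0.5208, -0.0912, 0.02]
eef_rot: [0.012, -0.704, 0.035, 0.709]
wrist_force: [0.8, 0.7, 1.8]
width: 0.0594
```

Run:
```python
from pl import *
settle(3)
v=V("wrist","w16.png");info((.5203,-.0912),-93.9,.0205)
v.crop("r16.png",230,130,430,290,4)
```

```text
t 12.5167 tcp [ 0.5206 -0.0911  0.02  ] phi -93.84 tilt 0.0333 0.0061 F [ 2.4 -0.2  0.2] w 0.0593
j [ 0.45  0.6  -0.43  1.98  0.46  0.66 -1.93]
tool y,z: 0.0001 0.0003
turn 0.001
tool x: -0.0005
```

View pics/r16.png

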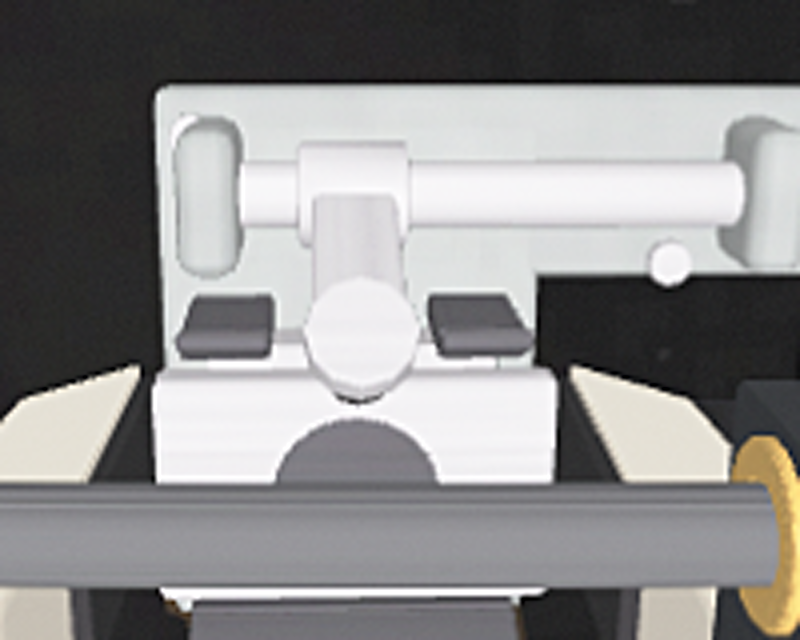

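Emit:
send_rows(
  series="0.0004 0 0 0",
  fingers=40,
)

```text
time_s: 12.6
tcp_pos: [0.5207, -0.0912, 0.0197]
eef_rot: [0.012, -0.704, 0.035, 0.709]
wrist_force: [0.3, -0.6, 2.8]
width: 0.0628
```

Run:
```python
from pl import *
settle(5)
v=V("wrist","w17.png");info((.5203,-.0912),-93.9,.0205)
v.crop("r17.png",230,130,430,290,4)
```

```text
t 12.9 tcp [ 0.5206 -0.0911  0.0197] phi -93.85 tilt 0.0333 0.0061 F [1.1 0.  2.5] w 0.0771
j [ 0.45  0.6  -0.43  1.98  0.46  0.66 -1.93]
tool y,z: 0.0001 0.0002
turn 0.001
tool x: -0.0008
```

View pics/r17.png

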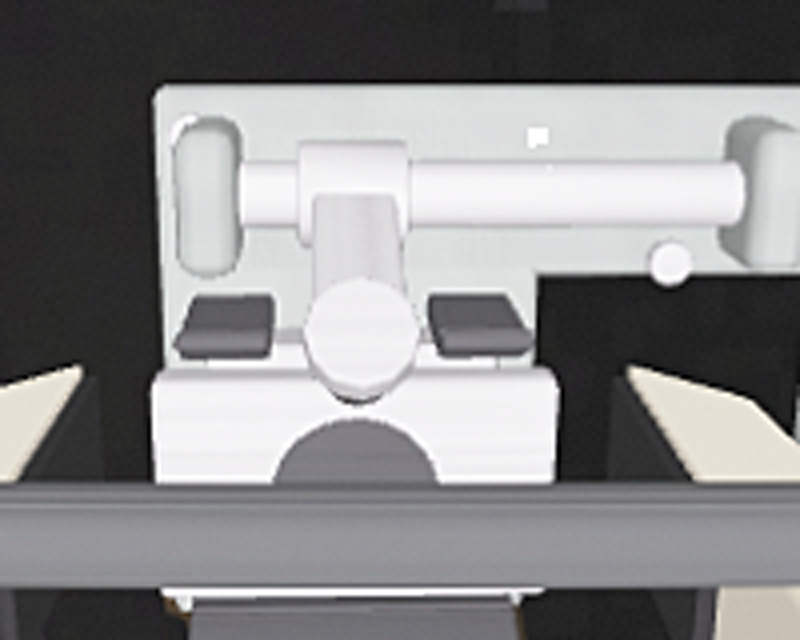

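Emit:
send_rows(
  series="-0.02 0.0006 0 0;-0.035 0.001 0 0;-0.04 0.001 0 0;-0.03 0 0 0",
)

```text
time_s: 13.23
tcp_pos: [0.5127, -0.0885, 0.1399]
eef_rot: [0.014, -0.696, 0.034, 0.717]
wrist_force: [1.5, -0.2, 0.3]
width: 0.0773
```

Run:
```python
from pl import *
settle(2)
v=V("wrist","w18.png");info((.508,-.182),-93.9,.13)
```

```text
t 13.3833 tcp [ 0.5149 -0.089   0.1404] phi -93.88 tilt 0.0307 0.0222 F [-0.3  1.2  0. ] w 0.0774
j [ 0.54  0.41 -0.54  1.93  0.31  0.9  -1.8 ]
tool y,z: 0.0932 0.0005
turn 0.0
tool x: 0.0104
```

View pics/w18.png

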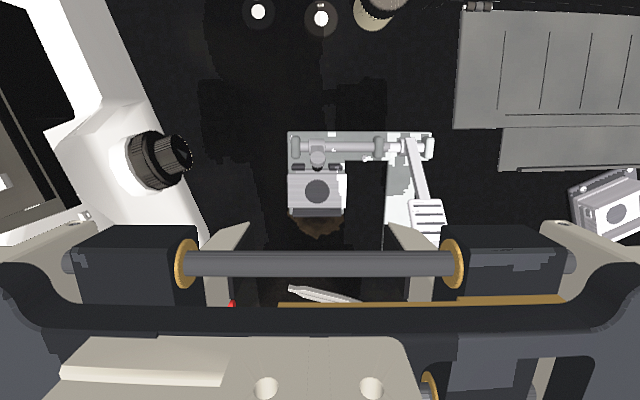

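Run:
```python
from pl import *
v=V("wrist");c=v.cloud()
v.crop("r18.png",270,115,370,225,5)
print("z left/right/front/rear",[round(float(np.median(c[a:b,p:q,2])),4) for a,b,p,q in((178,205,291,299),(178,205,335,343),(204,208,295,340),(174,178,295,310))])
m=((c[...,2]>.020)&(c[...,2]<.0285)&(v.im.min(2)>60)).astype(np.uint8);mm=np.zeros_like(m);mm[160:215,280:355]=m[160:215,280:355]
mm=cv2.morphologyEx(cv2.morphologyEx(mm,cv2.MORPH_CLOSE,np.ones((5,5))),cv2.MORPH_OPEN,np.ones((5,5)))
cn=max(cv2.findContours(mm,cv2.RETR_EXTERNAL,cv2.CHAIN_APPROX_NONE)[0],key=cv2.contourArea).reshape(-1,2)
P=v.plane(cn,.024)[:,:2]*1000
ex=np.array([.9977,-.068]);ey=np.array([.068,.9977]);b=np.array([514.3,-90.2])
Q=np.c_[(P-b)@ex,(P-b)@ey];print("press coords min/max",Q.min(0),Q.max(0),cv2.minAreaRect(P.astype(np.float32)))
```

```text
z left/right/front/rear [0.024, 0.024, 0.0235, 0.0241]
press coords min/max [-25.8915 -29.9986] [22.6141 29.5417] ((512.4837036132812, -90.12335205078125), (59.64617156982422, 48.19831466674805), 87.07514190673828)
```

View pics/r18.png

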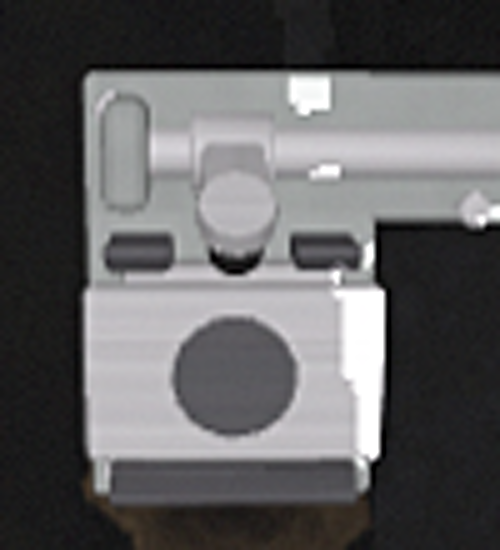

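Run:
```python
from pl import *
v=V("wrist")
ex=np.array([.9977,-.068]);ey=np.array([.068,.9977]);b=np.array([514.3,-90.2])
cr=lambda a:np.array(a)/5+[270,115]-.4
P=v.plane(cr([[86,288],[384,288],[90,458],[378,458]]),.024)[:,:2]*1000
print(np.c_[(P-b)@ex,(P-b)@ey])
P=v.plane(cr([[122,270],[362,270]]),.016)[:,:2]*1000;print("bed rear",np.c_[(P-b)@ex,(P-b)@ey])
info((.508,-.182),-93.9,.13)
```

```text
[[ 15.3625  28.4417]
 [ 14.9508 -29.6043]
 [-19.4779  28.7543]
 [-20.1142 -29.3525]]
bed rear [[ 17.2651  21.8305]
 [ 16.9458 -26.1321]]
t 13.4833 tcp [ 0.5125 -0.089   0.1376] phi -93.86 tilt 0.0301 0.0277 F [0.2 0.3 0.3] w 0.0771
j [ 0.54  0.42 -0.54  1.93  0.31  0.9  -1.8 ]
tool y,z: 0.093 -0.0019
turn 0.001
tool x: 0.0076
```

Emit:
send_rows(
  series="0.003 0.031 -0.001 0;0.003 0.031 0 0;0.003 0.03 0 0",
  fingers=255,
)

```text
time_s: 13.73
tcp_pos: [0.5052, -0.1731, 0.1269]
eef_rot: [0.011, -0.694, 0.026, 0.719]
wrist_force: [0.4, -1.4, -0.2]
width: 0.062
```

Run:
```python
from pl import *
settle(12)
v=V("wrist","w19.png");info((.506,-.182),-93.9,.095)
c=v.cloud();print("lever pad",c[228,420:450:6],c[215,425:445:5])
```

```text
t 14.3833 tcp [ 0.5067 -0.1731  0.1289] phi -93.09 tilt 0.025 0.0311 F [-0.5  0.5  0.3] w 0.0098
j [ 0.67  0.45 -0.51  1.9   0.31  0.89 -1.63]
tool y,z: 0.0089 0.0002
turn 0.014
tool x: 0.0339
lever pad [[ 0.5433 -0.2055  0.2021]
 [ 0.5437 -0.2069  0.2034]
 [ 0.5434 -0.209   0.203 ]
 [ 0.4487 -0.3051  0.0012]
 [ 0.4471 -0.313  -0.001 ]] [[ 0.4657 -0.2889  0.0028]
 [ 0.4642 -0.2956 -0.0001]
 [ 0.4639 -0.3011  0.0002]
 [ 0.4637 -0.3066  0.0005]]
```

View pics/w19.png

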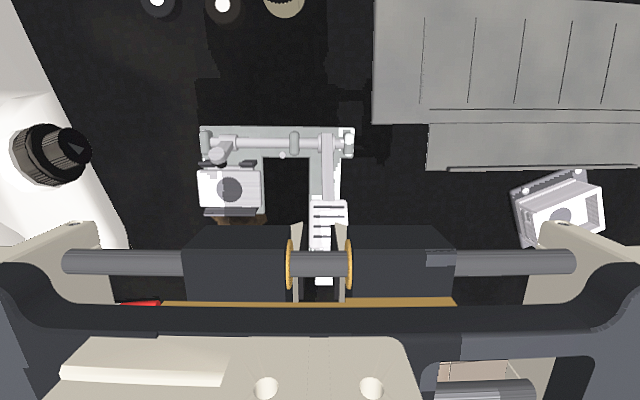

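Emit:
send_rows(
  series="0.016 0.004 -0.0015 0.014;0.018 0.004 -0.0015 0",
)

```text
time_s: 14.55
tcp_pos: [0.5117, -0.1817, 0.0982]
eef_rot: [0.014, -0.698, 0.033, 0.715]
wrist_force: [0.1, -1.3, -0.2]
width: 0.001
```

Run:
```python
from pl import *
settle(4)
info((.508,-.182),-93.9,.088)
v=V("scene");v.crop("s20.png",240,120,400,240,5)
```

```text
t 14.75 tcp [ 0.5104 -0.1812  0.0976] phi -93.79 tilt 0.0261 0.0265 F [ 0.2 -0.1  1.1] w 0.0003
j [ 0.66  0.5  -0.48  1.91  0.35  0.83 -1.66]
tool y,z: 0.001 0.0024
turn 0.002
tool x: 0.0096
```

View pics/s20.png

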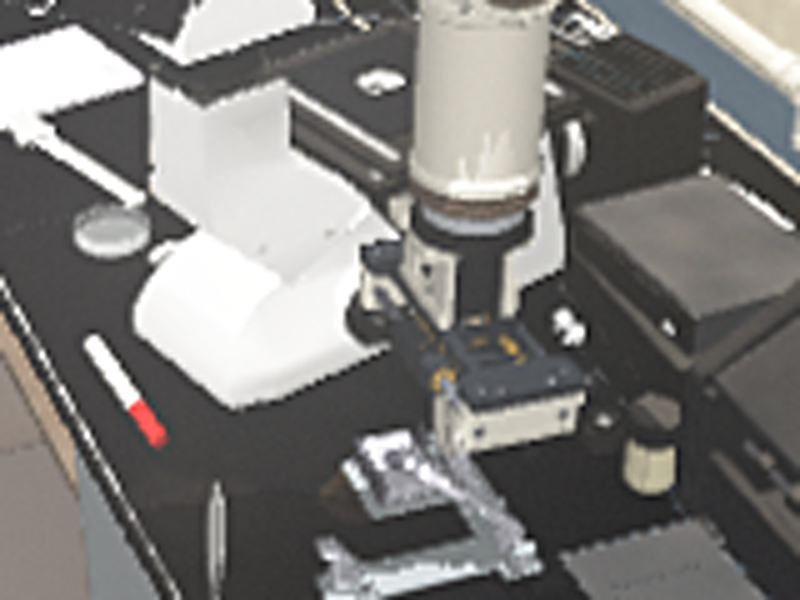

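Emit:
send_rows(
  series="0.012 0 0.005 0;0.014 0 0.019 0",
)

```text
time_s: 14.97
tcp_pos: [0.4946, -0.1803, 0.0774]
eef_rot: [0.013, -0.702, 0.033, 0.711]
wrist_force: [3.7, -0.7, 1.1]
width: 0.0006
```

Run:
```python
from pl import *
settle(2)
info((.4731,-.1796),-93.9,.053)
```

```text
t 15.0667 tcp [ 0.4881 -0.18    0.0752] phi -93.74 tilt 0.0275 0.0208 F [1.7 0.4 2.5] w 0.0004
j [ 0.66  0.5  -0.47  1.98  0.37  0.76 -1.67]
tool y,z: 0.0006 0.015
turn 0.003
tool x: 0.0222
```

Emit:
send_rows(
  series="0.0225 0 0.015 0;0.018 0 0.006 0",
)

```text
time_s: 15.23
tcp_pos: [0.4733, -0.1805, 0.0406]
eef_rot: [0.012, -0.703, 0.034, 0.71]
wrist_force: [-3.1, 1.5, 5.1]
width: 0.0007
```

Run:
```python
from pl import *
settle(3)
info((.4636,-.179),-93.9,.026)
```

```text
t 15.3833 tcp [ 0.4738 -0.1806  0.0405] phi -93.69 tilt 0.0301 0.0098 F [-1.8  0.5  6. ] w 0.0005
j [ 0.65  0.54 -0.44  2.03  0.41  0.66 -1.71]
tool y,z: -0.0009 0.0103
turn 0.004
tool x: 0.0145
```

Emit:
send_rows(
  series="0.011 -0.0005 0.005 0;0.011 0 0.002 0",
)

```text
time_s: 15.55
tcp_pos: [0.4714, -0.1809, 0.0243]
eef_rot: [0.011, -0.705, 0.034, 0.709]
wrist_force: [-21.1, 7.9, 77.6]
width: 0.0006
```

Run:
```python
from pl import *
settle(3)
info((.4636,-.179),-93.9,.024)
```

```text
t 15.7 tcp [ 0.4713 -0.1808  0.0256] phi -93.65 tilt 0.0342 0.0053 F [-11.3   4.5  35.4] w 0.0003
j [ 0.63  0.56 -0.42  2.05  0.44  0.62 -1.73]
tool y,z: -0.0013 0.0078
turn 0.004
tool x: 0.0016
```

Emit:
send_rows(
  series="-0.006 0 0 0;-0.02 0 0 0;-0.04 0 0 0;-0.04 0 0 0",
)

```text
time_s: 16.03
tcp_pos: [0.4724, -0.1751, 0.136]
eef_rot: [0.011, -0.702, 0.033, 0.711]
wrist_force: [0.5, -0.4, -0.8]
width: 0.0005
```

Run:
```python
from pl import *
settle(2)
info((.4636,-.179),-93.9,.15)
v=V("wrist","w21.png");c=v.cloud()
for uv in[(318,225),(320,215),(318,205),(225,205),(240,205)]:print(uv,c[uv[1],uv[0]])
```

```text
t 16.1333 tcp [ 0.4782 -0.1765  0.1415] phi -93.52 tilt 0.0365 -0.0012 F [ 0.6 -0.2  0.2] w 0.0004
j [ 0.72  0.37 -0.53  1.98  0.29  0.85 -1.61]
tool y,z: 0.0034 0.0144
turn 0.007
tool x: -0.0085
(318, 225) [ 0.488  -0.1766  0.1447]
(320, 215) [ 0.4545 -0.1805  0.0314]
(318, 205) [ 0.4648 -0.1791  0.0307]
(225, 205) [ 0.4624 -0.0775 -0.0014]
(240, 205) [ 0.4617 -0.0944  0.0004]
```

View pics/w21.png

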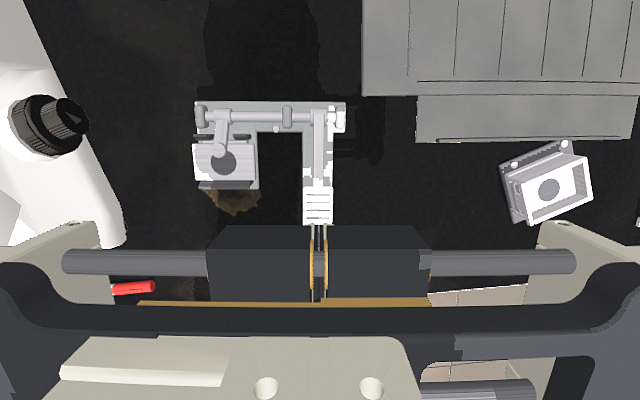

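Emit:
send_rows(
  series="-0.03 0.01 0.03 0;-0.03 0.01 0.03 0;0 0 0.03 0",
)

```text
time_s: 16.43
tcp_pos: [0.39, -0.1853, 0.1946]
eef_rot: [0.012, -0.704, 0.027, 0.71]
wrist_force: [1.1, -0.7, 0.3]
width: 0.0005
```

Run:
```python
from pl import *
settle(4)
info()
v=V("wrist","w22.png");c=v.cloud();v.crop("r22.png",160,0,360,150,4)
V("top").crop("t22.png",310,175,450,255,5.7)
np.save("pics/c22.npy",c)
```

```text
t 16.6333 tcp [ 0.3873 -0.1841  0.1915] phi -93.21 tilt 0.0223 0.0134 F [ 0.5 -0.2 -0.1] w 0.0005
j [ 0.88  0.16 -0.57  2.11  0.14  0.92 -1.39]
```

View pics/w22.png

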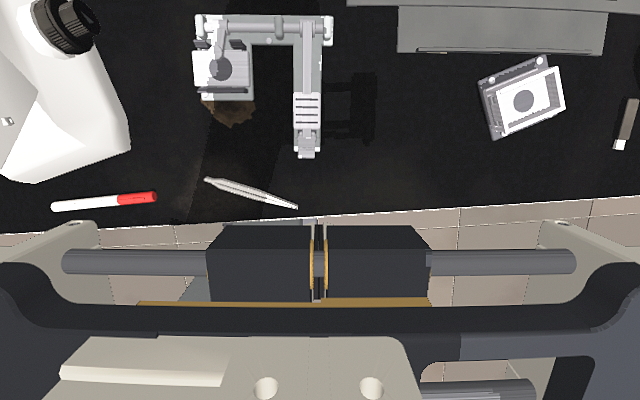

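View pics/r22.png

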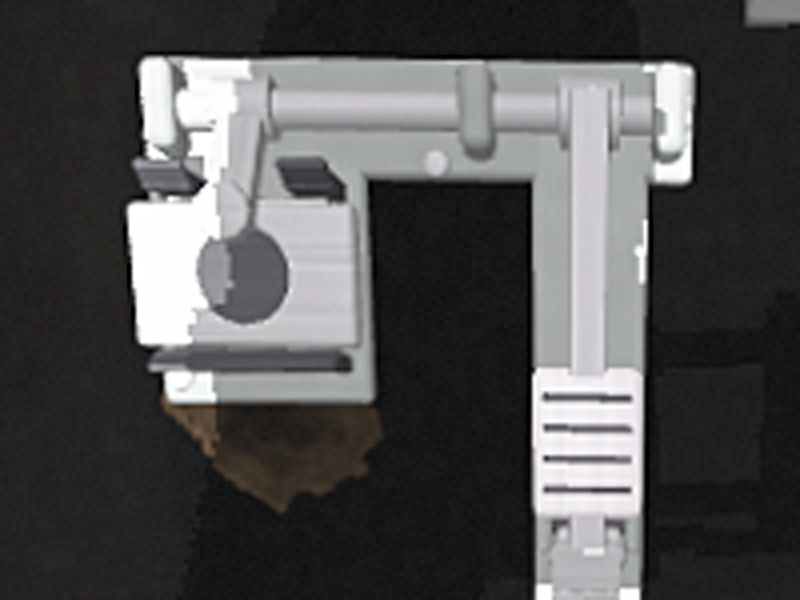

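Run:
```python
from pl import *
v=V("wrist");c=v.cloud()
ex=np.array([.9977,-.068]);ey=np.array([.068,.9977]);b=np.array([514.3,-90.2])
cr=lambda a:np.array(a)/4+[160,0]-.4
f=lambda p,h:(lambda P:np.c_[(P-b)@ex,(P-b)@ey])(v.plane(cr(p),h)[:,:2]*1000)
print("plate",f([[128,204],[357,202],[138,345],[358,345]],.024))
print("base",f([[375,403],[165,403],[367,182]],.006))
print("frontrail ends",f([[152,358],[352,358]],.03))
g=lambda x0,x1,y0,y1:np.median(c[int(y0/4):int(y1/4),160+int(x0/4):160+int(x1/4),2]).round(4)
print("plate z",g(135,185,220,330),g(300,350,220,330),"pad z",g(550,625,380,505))
P2=plate(v,(270,0,0,0)) if 0 else None
d=c[85:125,490:560];print("dispenser upper plates z",np.median(c[98:106,515:530,2]))
```

```text
plate [[ 17.0769  29.5888]
 [ 17.6487 -30.6692]
 [-18.1772  30.0284]
 [-17.9984 -29.3862]]
base [[-32.1539 -29.7814]
 [-32.4034  30.7197]
 [ 26.3883 -29.9402]]
frontrail ends [[-21.9909  24.2318]
 [-21.818  -28.9059]]
plate z 0.024 0.0241 pad z 0.0305
dispenser upper plates z 0.028509376121804736
```

Plate centred to within about 0.5 mm, flat at 24 mm. The pad is at 30 mm, so the lever is latched, and the two upper plates are still in the dispenser. Handing in.

Run:
```python
from cell import ticket
print(ticket.sign_off())
```

```text
the job is handed in; nothing more can be done
None
```

The job is done and handed in at about 16.7 s of the 54 s. I drew the lowest plate out of the dispenser, laid it on the bare worktop and let go. I then took it again by its two ends, set it on the press bed between the rails, and pressed the lever until the pawl caught.

**Last checks, after the gripper had moved clear:**
- **Plate:** its top is at 24 mm on both sides, so it lies flat on the bed. It is centred to about 0.5 mm, within the 2 mm camera calibration.
- **Lever:** the pad is at 30.5 mm, which is the latched height, and it stayed there with nothing touching it. The clamp finger lies on the plate; I did not measure the foot's force.
- **Dispenser:** the top of the stack reads about 28 mm, as two remaining plates should after sinking by 8 mm.
- **Bystanders:** the marker, tweezers and memory stick lie undisturbed in the last pictures, and I planned no contact with anything else. I did not re-measure each one.

**Checks that were off or disagreed:**
- **Hard press at the stop:** when I pressed the lever against its stop, the wrist force peaked at about 78 N. That is under the 120 N limit but harder than needed; the closed fingertips took it, not the gripper's body.
- **Tool tilt:** the tool had drifted about 2 degrees off vertical by the time I placed the plate. It did not show in how the plate lies.
- **One off reading:** one intermediate picture put the plate about 2 mm off along x. The bed was shifted by the same amount in that picture, and the final picture did not show the shift.

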